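Fit the return spring to a cargo-bike centre stand

TASK

Fit the tension spring from the wooden rest to the bicycle stand frame: put its pin fully down into the hole of the anchor plate, feeling for the hole because the plate sits a little differently on every frame, then stretch the spring and drop its eye over the far headed post so that it stays there under tension when you let go. Work gently, by feel and with light pressure, never ramming or wedging a part, do not stretch the spring by more than 55 mm, and leave the tin, hub, bearing cup and wrench where they are.

Things in the scene. Friction and masses are not known exactly. Their poses are not given: they have to be found in the camera images.
- frame: Green stand frame bolted to the bench, on a dark steel foot 262 x 78 mm (x = -55 to 207 mm). Origin on the bench top under the middle of the range in which the hole may be; x points along the frame from the hole to the post, z up. The stand's leg, a 22 mm tube, sticks out low to -y at x = 174 mm, top 35 mm above the bench.
- search_start (a point): Point on the anchor plate's top face, 55 mm above the bench, at the frame's x = -14 mm, y = 0. The hole lies 3 to 25 mm from here along the frame's x, towards the post; just where is not measured, as the plate can be clamped anywhere in that range. Plate 68 (x) x 50 x 8 mm, steel; one round through hole of 8 mm in its middle, rim chamfered 1 mm; free below to 8 mm above the bench.
- anchor_side (a point): Point at the anchor plate's +y edge, at its top, at the frame's x = 0. The plate rests on rubber: pressed, it gives straight down 1 mm per 1.5 N, at most 5 mm, then is hard. It does not give sideways.
- post_top (a point): Centre of the top of the post, 56.5 mm above the bench, at the frame's x = 174 mm, y = 0. Head 12 mm diameter, 2.5 mm thick, on a shank 8 mm diameter; 7.5 mm between the head and the pad.
- pad (a point): Centre of the top of the flat pad on which the post stands, 46.5 mm above the bench; 114 (x) x 40 mm, from the frame's x = 88 to 202 mm. The eye end of the spring lies and slides on it once the pin is home.
- pin_tab (a point): Centre of the flat steel tab at the pin end of the spring: 34 (x) x 12 (y) x 28 (z) mm, grip it across y, in its upper half when over the plate. x points along the spring to the eye end, z up. Its flat underside, 14 mm below, is the shoulder that sits on the anchor plate; from its middle a 6 mm pin, 26 mm long, its end slightly tapered, points straight down. Whole spring 0.19 kg.
- pin_tip (a point): Tip of the pin, 40 mm straight below pin_tab, same axes; 29 mm above the bench when home. Under tension the pin sticks where it is in the hole by friction: lift the eye end by tilting the spring about the pin (about 0.1 rad) rather than straight up, so that the pin stays down.
- coil (a point): Middle of the steel coil, 18 mm diameter, 66 mm long, between the tabs (50 mm from the pin axis, 12 mm above the shoulder). It only stretches, it does not bend. At the start it lies level in the groove of a wooden rest 46 mm long, 70 mm wide, 40 mm high (groove sides 47), tabs, pin and eye hanging free beyond the rest.
- eye_tab (a point): Centre of the like tab (34 x 12 x 28 mm) at the eye end, 104 mm from pin_tab along the spring's x when closed; grip it across y at mid-height (a low, firm grip keeps the spring from pitching in the hand when it is pulled). Same axes.
- eye (a point): Centre of the eye: a flat steel ring, vertical axis, 19 mm inner and 29 mm outer diameter, 6 mm high, its underside 8 mm below the undersides of the tabs; 32 mm beyond eye_tab along x, 19 mm below it, 136 mm from the pin axis when closed. With the shoulder home its underside is level with the pad (0.5 mm above).
- stretch (a joint): Stretch of the spring in m, 0 when closed; pull is about 2.2 N to begin to open and 0.18 N more per mm (7 N at 28 mm); hard stop at 62 mm.
- tin: Bystander: small black grease tin 60 mm across, 50 mm high, origin at its underside.
- hub: Bystander: aluminium wheel hub standing on end, 44 mm across, 82 mm high with axle, origin at its underside.
- cup: Bystander: dark steel bearing cup, ring 48 mm across, 14 mm high, origin at its underside.
- wrench: Bystander: wrench lying on the bench, origin at its underside.

How it is judged:
On the way, in this order (a step that is already met when the one before it is completed fails the run):
1. the pin is in the hole of the anchor plate, down to its shoulder (z of pin_tip in the frame of frame below 0.036 m and y of pin_tip in the frame of frame between -0.006 and 0.006 m and x of pin_tip in the frame of frame between -0.019 and 0.019 m), for 0.2 s.
2. the eye is round the post, below its head, with the spring stretched (all of step 1 and x of eye in the frame of frame between 0.162 and 0.177 m and y of eye in the frame of frame between -0.007 and 0.007 m and z of eye in the frame of frame below 0.0515 m and value of joint stretch above 0.015 m), for 0.2 s.
At the end, for the whole second after the job is handed in: The pin is in the hole, its shoulder within 7 mm of home; the eye is round the post and below its head (eye centre under 51.5 mm above the bench, within 7 mm of the frame's centre line); the spring is stretched by more than 15 mm, level within 0.15 rad, and at rest (all of step 2 and linear speed of spring below 0.02 m/s and angular speed of spring below 0.2 rad/s and angle between spring's own z axis and vertical below 0.15 rad); the robot touches nothing.
It fails at once if the spring is rammed or wedged: its contact forces on the frame together pass 60 N (the stretched spring alone gives about 20 N) (contact force between spring and frame above 60 N).
It fails at once if the robot presses on the frame with more than 30 N (contact force between any of the fingers, the arm and frame above 30 N).
It fails at once if the spring is stretched by more than 57 mm (value of joint stretch above 0.057 m).
It fails at once if a bystander is moved by more than 20 mm (distance of any of tin, hub, cup, wrench from where it was at the start of the episode above 0.02 m).
It also fails if it takes over 59 s, if anything falls off the work surface, if the arm or the gripper's body presses on something with over 40 N, if the wrist force passes 120 N, or if a joint passes its speed limit or range.

ROBOT

A 6-joint arm with a two-finger parallel gripper is mounted at the origin on the work surface. World frame = base frame: x ahead of the robot, y to its left, z up, the work surface at z = 0. Lengths are in m, angles in rad, forces in N, time in s.
With the tool pointing down it reaches from about 0.375 to 0.9 m from the base axis. Payload 3.1 kg.
Tool frame: the origin (TCP) lies between the finger pads; the fingertips stand 11 mm ahead of it and the grasp point (between the pads) lies 8 mm behind it; z points along the fingers, y is the direction in which the jaws open and shut (so a half turn about z gives the same grasp; the last joint's range is limited). The gripper opens to 85 mm and grips with 20 to 120 N. Pads are 22 mm wide; open, the fingers measure 114 mm over their backs; the gripper's body (76 mm by 85 mm) begins 54 mm behind the grasp point. The pads swing forward as they close: fully open they stand 13 mm farther back than shut.
Start: joints at [1.026, 0.527, 1.433, -0, 1.181, -0.178], TCP at [0.224, 0.583, 0.242] pointing down, gripper open.
Joint ranges: [-3.08, 3.08], [-0.75, 2.2], [0.22, 2.44], [-1.43, 4.57], [0, 2.65], [-2.85, 2.85]. Speed limits (rad/s): [2.79, 2.79, 3.14, 3.14, 3.14, 3.14].

INTERFACE

Orientations are given as a unit quaternion [x, y, z, w].
In Python, from station import manip gives the robot as it stands.
- The arm moves only by the tool move_arm, never from a script. Its argument "deltas" is a list of rows, each a list of 5 numbers: the shift along the tool's x, y, z in units of 40 cm (1.0 is 40 cm), then the turn about the tool's z in units of 0.5 rad (1.0 is 0.5 rad), then the opening in per cent of the stroke, from 0 (shut) to 100 (fully open). In form: [[x, y, z, twist, grip], ...]. A call has exactly 8 rows; each row is the pose to reach, as a shift and turn from the pose commanded when the call began, along the tool's axes at that moment; what a row does not reach only later rows make up. A row lasts 1/12 s, in which the tool goes at most 41.7 mm and 7.16 degrees, less where a joint would pass 70% of its speed; a pose out of reach is approached as far as the arm can. A call with a number of a shift or a turn outside -1 to 1 is refused whole. A call with a gripper value outside its range is refused whole. The fingers move at their own pace and stop on an object; "force" is the grip in N (left out, the last holds). Time passes only in rows, so rows that repeat a pose let the fingers close, or fill a call up. It gives the time, the measured TCP pose, the force and the opening at its end, in the units of the state.
- manip.sense(): the state, without advancing time (a new reading comes with each control period).
- manip.snapshot(name): name is "side" or "top" or "wrist"; returns (picture, depth): 480x640x3 uint8, red, green, blue; 480x640 float32, m along the optical axis (not along the pixel's ray), 0 where there is no reading.
- manip.get_calibration(name): a dict with "vfov" (degrees; the focal length in pixels is half the picture's height over the tangent of half this angle, whatever the lens; pixels are square), "cx", "cy" (the principal point, pixels), "pose" (4x4, takes a point from camera to world coordinates). Camera axes: x right, y down, z forward; pixel columns grow to the right and rows downward; lengths in m; the calibration is good to about 2 mm. The wrist camera is an equidistant fisheye: a pixel r from the principal point sees the ray r / f radians off the axis. A picture is of the moment at which its call begins: read the wrist's pose just before it. get_calibration takes no time and is no camera call; for the wrist camera it gives the pose at the moment of the call.
- manip.sign_off(): hands the job in, once; it reports no verdict.
The state is a dict: "t": time; "q": joint angles; "qd": joint speeds; "tau": joint torques, N m; "tcp_pos": TCP position; "tool_rot": TCP orientation; "force": force on the tool from outside, world axes, zero at the start; "ft_torque": the same for the moment, N m; "finger_gap": opening from 0.0 (shut) to 1.0 (fully open).
Only numpy, scipy, OpenCV 4.12 (cv2) and the standard library are available. Lean on these libraries where they do the work, as an engineer would, in place of code of your own. Each camera call takes 0.05 s, during which the arm holds its last target.

## Working session

There is one attempt and no reset: what is moved stays moved. The work goes in short steps, Python scripts to look and compute and a tool call to move; the robot and the scene stay as the last step left them, time stands still between calls to the robot, and variables do not carry over. Pictures are saved under pics/ and viewed, and the job is handed in when it is done.

Besides the shell and the picture viewer there is one more tool, called as name([rows], argument=value, ...), one row to a line, values as JSON. move_arm: Moves the arm, as the interface text tells. Its arguments: {"type":"object","properties":{"deltas":{"type":"array","items":{"type":"array","items":{"type":"number"}}},"force":{"type":"number"}},"required":["deltas"]}

```bash
ls; mkdir -p pics; python3 - <<'E'
from station import manip
import cv2,numpy as np
np.set_printoptions(precision=4,suppress=True)
print(manip.sense())
for n in ["side","top","wrist"]:
    c=manip.get_calibration(n); print(n,c)
    p,d=manip.snapshot(n); cv2.imwrite(f"pics/{n}0.png",p[:,:,::-1]); np.save(f"pics/{n}0.npy",d)
E
```

```text
pics
{'t': 0.0, 'q': array([ 1.0255,  0.5285,  1.4339,  0.    ,  1.1814, -0.1785]), 'qd': array([ 0.0005,  0.0001, -0.0012, -0.0011, -0.0011,  0.0002]), 'tau': array([ -0.0003, -44.2355, -17.8028,  -0.0002,   0.0083,   0.    ]), 'tcp_pos': array([0.2237, 0.5828, 0.2413]), 'tool_rot': array([ 0.1824,  0.9832, -0.001 , -0.0004]), 'force': array([-0.3213, -0.4154, -0.3387]), 'ft_torque': array([-0.0547, -0.0067, -0.0166]), 'finger_gap': 0.9965026050814478}
side {'vfov': 47.27140190883705, 'cx': 314.7896485610109, 'cy': 241.82197628255227, 'pose': array([[-0.9957, -0.0398,  0.0842,  0.4329],
       [-0.0915,  0.586 , -0.8051,  0.9184],
       [-0.0173, -0.8093, -0.5871,  0.7324],
       [ 0.    ,  0.    ,  0.    ,  1.    ]])}
top {'vfov': 54.25088261780809, 'cx': 316.4188465843708, 'cy': 240.53633754456249, 'pose': array([[-0.0227, -0.9858,  0.1664,  0.3329],
       [-0.9997,  0.021 , -0.012 , -0.0284],
       [ 0.0083, -0.1667, -0.986 ,  1.238 ],
       [ 0.    ,  0.    ,  0.    ,  1.    ]])}
wrist {'vfov': 65.70646984690485, 'cx': 316.80597006940684, 'cy': 232.20931931288678, 'pose': array([[ 0.3589,  0.9014,  0.2422,  0.1624],
       [ 0.9334, -0.3461, -0.095 ,  0.6065],
       [-0.0018,  0.2602, -0.9656,  0.3732],
       [ 0.    ,  0.    ,  0.    ,  1.    ]])}
```

View pics/side0.png

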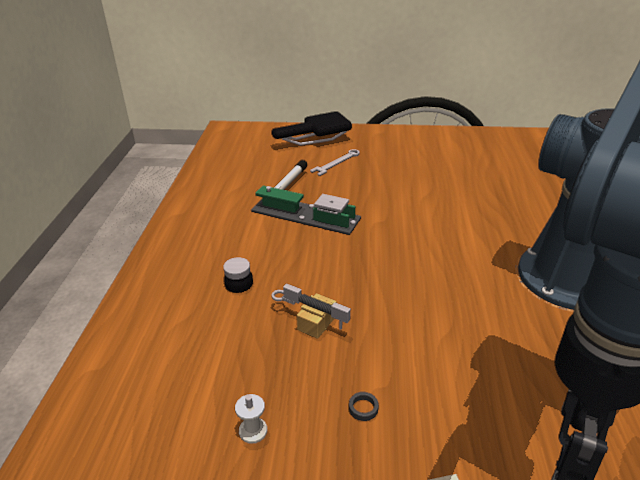

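View pics/top0.png

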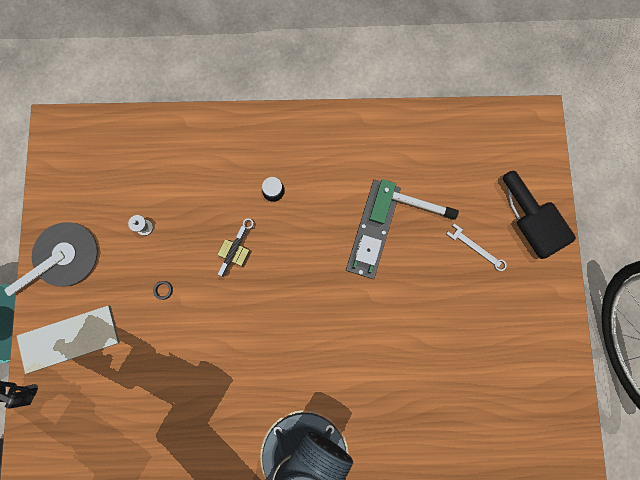

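View pics/wrist0.png

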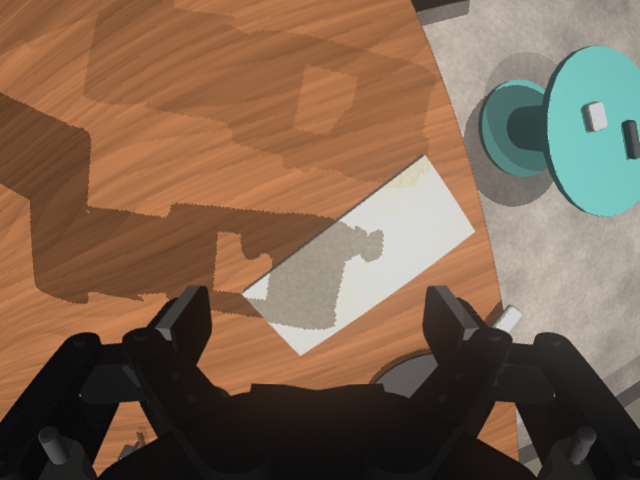

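The side view shows the spring on its rest near (315,305), pin tab at right and eye at left, and the frame near (305,208). In the top view the spring runs from (222,272), the pin end, to (249,223), the eye. The plate is at (369,249) with a dark dot, and the post is near (387,189). Next I measure them.

```bash
cat > h.py <<'E'
import numpy as np,cv2
from scipy.spatial.transform import Rotation as R
np.set_printoptions(precision=4,suppress=True)
def ray(c,u,v,fish):
    f=240/np.tan(np.radians(c['vfov'])/2)
    x=np.array([(u-c['cx'])/f,(v-c['cy'])/f])
    if fish:
        r=np.hypot(*x); d=np.array([*(x/r*np.sin(r)),np.cos(r)]) if r>1e-9 else np.array([0,0,1.])
    else: d=np.array([*x,1.])
    P=np.array(c['pose']); return P[:3,3],P[:3,:3]@(d/np.linalg.norm(d))
def plane(c,u,v,z,fish=False):
    o,d=ray(c,u,v,fish); return o+d*(z-o[2])/d[2]
def two(r1,r2):
    (o1,d1),(o2,d2)=r1,r2
    A=np.stack([d1,-d2],1); s=np.linalg.lstsq(A,o2-o1,rcond=None)[0]
    p,q=o1+s[0]*d1,o2+s[1]*d2
    return (p+q)/2,np.linalg.norm(p-q)
def proj(c,X,fish=False):
    P=np.array(c['pose']); x=P[:3,:3].T@(np.asarray(X)-P[:3,3]); f=240/np.tan(np.radians(c['vfov'])/2)
    if fish:
        r=np.hypot(x[0],x[1]); th=np.arctan2(r,x[2]); return c['cx']+f*th*x[0]/r,c['cy']+f*th*x[1]/r
    return c['cx']+f*x[0]/x[2],c['cy']+f*x[1]/x[2]
E
python3 - <<'E'
import cv2,numpy as np
t=cv2.imread('pics/top0.png');s=cv2.imread('pics/side0.png')
a=cv2.resize(t[200:290,200:290],None,fx=4.4,fy=4.4,interpolation=cv2.INTER_CUBIC)
b=cv2.resize(t[170:290,330:420],None,fx=4.4,fy=4.4,interpolation=cv2.INTER_CUBIC)
b=b[:528];a=cv2.copyMakeBorder(a,0,528-a.shape[0],0,0,0)
cv2.imwrite('pics/top_c.png',np.hstack([a,b]))
a=cv2.resize(s[275:345,260:360],None,fx=4,fy=4,interpolation=cv2.INTER_CUBIC)
b=cv2.resize(s[150:240,245:365],None,fx=3.3333,fy=3.33333,interpolation=cv2.INTER_CUBIC)
b=b[:280];b=cv2.copyMakeBorder(b,0,280-b.shape[0],0,0,0)
cv2.imwrite('pics/side_c.png',np.vstack([cv2.resize(s[275:345,260:360],(400,280),interpolation=cv2.INTER_CUBIC),cv2.resize(s[150:240,245:365],(400,300),interpolation=cv2.INTER_CUBIC)]))
E
```

```text
(no output)
```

View pics/top_c.png

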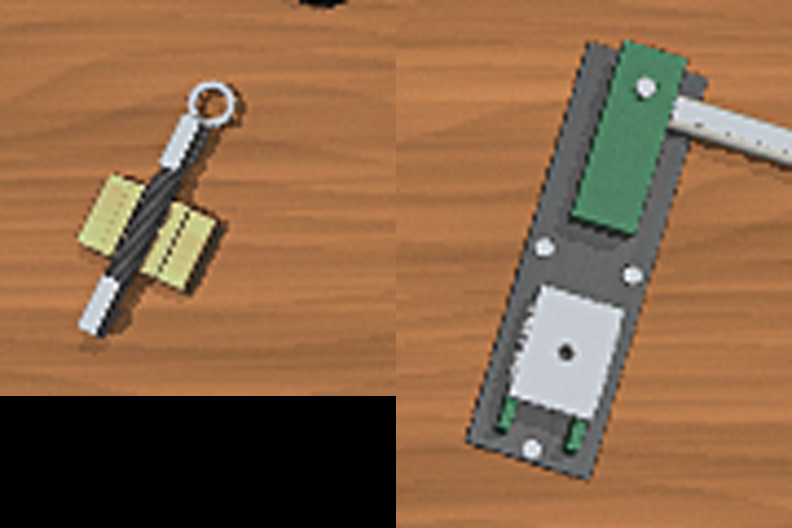

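View pics/side_c.png

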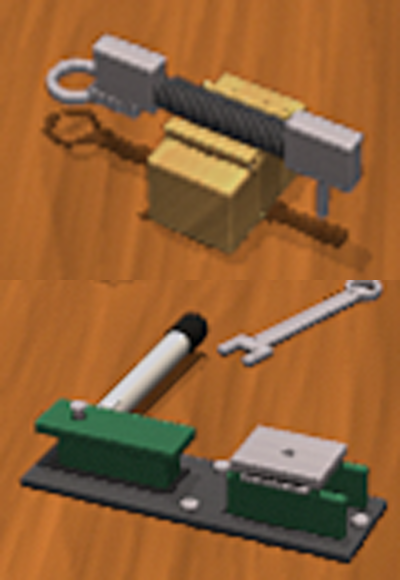

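```bash
python3 - <<'E'
from station import manip
from h import *
ct=manip.get_calibration('top');cs=manip.get_calibration('side')
T=lambda x,y:(200+(x+.5)/4.4-.5,200+(y+.5)/4.4-.5)
T2=lambda x,y:(330+(x-396+.5)/4.4-.5,170+(y+.5)/4.4-.5)
S=lambda x,y:(260+(x+.5)/4-.5,275+(y+.5)/4-.5)
k=10/3
S2=lambda x,y:(245+(x+.5)/k-.5,150+(y-280+.5)/k-.5)
dt=np.load('pics/top0.npy');ds=np.load('pics/side0.npy')
def dep(c,d,p):
    u,v=p; z=d[int(round(v)),int(round(u))]; o,r=ray(c,u,v,False); P=np.array(c['pose']); return o+r*z/(r@P[:3,2])
for n,a,b in [('pintab',T(99,304),S(326,128)),('eyetab',T(181,141),S(129,52)),('eye',T(212,104),S(74,81)),
  ('hole',T2(566,352),S2(289,453)),('post',T2(646,87),S2(77,406))]:
    print(n,two(ray(ct,*a,False),ray(cs,*b,False)),dep(ct,dt,a),dep(cs,ds,b))
E
```

```text
pintab (array([0.464 , 0.1956, 0.065 ]), np.float64(0.00045926615980337057)) [0.4643 0.1956 0.065 ] [0.4638 0.1949 0.0643]
eyetab (array([0.558 , 0.1495, 0.064 ]), np.float64(4.3092043826572166e-05)) [0.5578 0.1492 0.0657] [0.5578 0.1511 0.0654]
eye (array([0.587 , 0.136 , 0.0321]), np.float64(0.0014493119410508807)) [ 0.5931  0.1404 -0.0003] [ 0.5952  0.0983 -0.0015]
hole (array([ 0.5063, -0.1748,  0.0539]), np.float64(0.00024098491640725704)) [ 0.5129 -0.1803  0.0092] [ 0.5068 -0.1845  0.0478]
post (array([ 0.665 , -0.2288,  0.0544]), np.float64(0.0012891617589921448)) [ 0.6647 -0.229   0.0532] [ 0.665  -0.2259  0.0563]
```

```bash
cat >> h.py <<'E'
def yaw_of(s):
    m=R.from_quat(s['tool_rot']).as_matrix(); return np.arctan2(m[1,1],m[0,1])
def go(s,p,yaw_deg=None):
    m=R.from_quat(s['tool_rot']).as_matrix()
    d=m.T@(np.asarray(p)-s['tcp_pos'])/0.4
    tw=0
    if yaw_deg is not None:
        dy=np.radians(yaw_deg)-yaw_of(s); dy=(dy+np.pi/2)%np.pi-np.pi/2
        tw=-dy/0.5
    print('delta',d,'twist',tw,'yaw',np.degrees(yaw_of(s)),'tcp',s['tcp_pos'],'F',s['force'],'gap',s['finger_gap'],'t',s['t'])
E
python3 - <<'E'
from station import manip
from h import *
s=manip.sense(); go(s,[0.464,0.1956,0.16],63.9)
E
```

```text
delta [-0.9078 -0.6884  0.2048] twist 0.17750279654760837 yaw 68.98508054697363 tcp [0.2238 0.583  0.2416] F [0.3566 0.1269 0.8707] gap 0.9966545246066957 t 0.15
```

move_arm([
  [-0.07, -0.05, 0.0, 0, 100],
  [-0.14, -0.1, 0, 0, 100],
  [-0.21, -0.16, 0, 0.05, 100],
  [-0.28, -0.21, 0, 0.1, 100],
  [-0.35, -0.26, 0, 0.15, 100],
  [-0.42, -0.31, 0, 0.17, 100],
  [-0.49, -0.37, 0.03, 0.17, 100],
  [-0.55, -0.42, 0.05, 0.17, 100],
])

```text
t: 0.82
tcp_pos: [0.37, 0.3458, 0.2221]
tool_rot: [0.224, 0.975, -0.0, 0.0]
force: [0.5, 0.1, -0.1]
finger_gap: 0.999
```

```bash
python3 - <<'E'
from station import manip
from h import *
s=manip.sense(); go(s,[0.464,0.1956,0.16],63.9)
E
```

```text
delta [-0.3753 -0.2351  0.1554] twist 0.007026823214421274 yaw 64.10130365678543 tcp [0.37   0.3458 0.2221] F [ 0.4661  0.1026 -0.1206] gap 0.998805055953336 t 0.8167
```

move_arm([
  [-0.07, -0.045, 0.02, 0, 100],
  [-0.14, -0.09, 0.04, 0, 100],
  [-0.21, -0.13, 0.07, 0, 100],
  [-0.28, -0.17, 0.1, 0.0, 100],
  [-0.33, -0.21, 0.13, 0, 100],
  [-0.36, -0.225, 0.15, 0, 100],
  [-0.375, -0.235, 0.155, 0.007, 100],
  [-0.375, -0.235, 0.155, 0.007, 100],
])

```text
t: 1.48
tcp_pos: [0.4635, 0.197, 0.1597]
tool_rot: [0.227, 0.974, -0.0, -0.001]
force: [0.3, 0.3, -0.2]
finger_gap: 0.996
```

```bash
cat > w.py <<'E'
from station import manip
from h import *
import sys,pickle
n=sys.argv[1]
s=manip.sense(); c=manip.get_calibration('wrist'); p,d=manip.snapshot('wrist')
cv2.imwrite(f'pics/{n}.png',p[:,:,::-1]); np.save(f'pics/{n}.npy',d); pickle.dump((s,c),open(f'pics/{n}.pkl','wb'))
print(s['tcp_pos'],np.degrees(yaw_of(s)),s['force'],s['finger_gap'],s['t'])
E
python3 w.py w1
```

```text
[0.4635 0.197  0.1597] 63.794621901815255 [ 0.2669  0.2552 -0.2265] 0.9964430096238694 1.4833
```

View pics/w1.png

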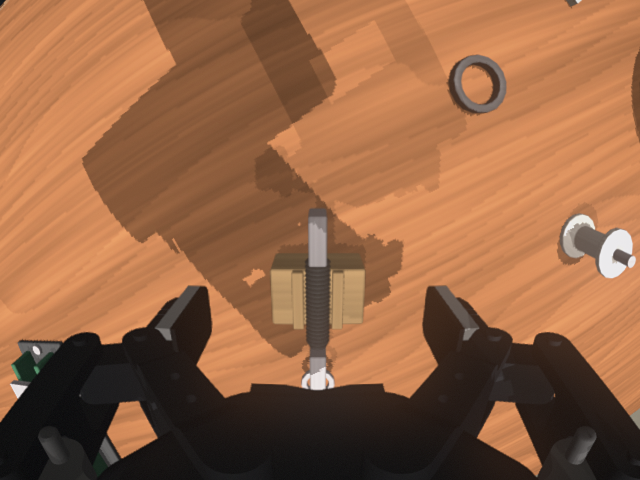

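The wrist view shows the pin tab's top from (317,212) to (317,265) and the eye at (317,380). The spring lies almost along the image column.

```bash
python3 - <<'E'
from h import *
import pickle
s,c=pickle.load(open('pics/w1.pkl','rb'))
im=cv2.imread('pics/w1.png')
cv2.imwrite('pics/w1c.png',cv2.resize(im[190:400,260:375],None,fx=2.8,fy=2.8,interpolation=cv2.INTER_CUBIC))
E
```

```text
(no output)
```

View pics/w1c.png

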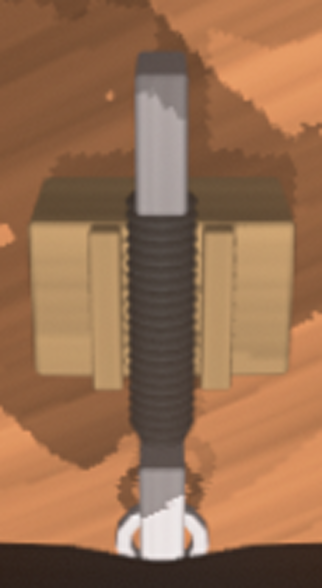

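```bash
python3 - <<'E'
from h import *
import pickle
from station import manip
s,c=pickle.load(open('pics/w1.pkl','rb'))
W=lambda x,y:(260+(x+.5)/2.8-.5,190+(y+.5)/2.8-.5)
pts={}
for n,p in dict(far=(161.5,72),near=(162,214),mid=(162,143),eyefar=(162.5,468),eyenear=(163,557)).items():
    pts[n]=plane(c,*W(*p),0.065,True); print(n,pts[n])
a=pts['eyefar']-pts['far'];print(np.degrees(np.arctan2(a[1],a[0])),np.linalg.norm(a),np.linalg.norm(pts['near']-pts['far']))
ct=manip.get_calibration('top')
print(two(ray(c,*W(162,143),True),ray(ct,200+99.5/4.4-.5,200+304.5/4.4-.5,False)))
mid=(pts['far']+pts['near'])/2
go(manip.sense(),[mid[0],mid[1],0.050],63.9)
E
```

```text
far [0.4495 0.204  0.065 ]
near [0.4797 0.1892 0.065 ]
mid [0.4643 0.1968 0.065 ]
eyefar [0.5431 0.1582 0.065 ]
eyenear [0.5703 0.145  0.065 ]
-26.05579492921219 0.10423033398299476 0.03363623465119178
(array([0.4648, 0.1963, 0.0622]), np.float64(0.0005726994541797296))
delta [-0.0052 -0.001   0.2755] twist -0.001338775014714244 yaw 63.86164692096965 tcp [0.463  0.1978 0.1602] F [-0.4046  0.1701 -0.5888] gap 1.0034671882685584 t 1.5333
```

move_arm([
  [-0.005, -0.001, 0.06, 0, 100],
  [-0.005, -0.001, 0.13, 0, 100],
  [-0.005, -0.001, 0.2, 0, 60],
  [-0.005, -0.001, 0.25, 0, 60],
  [-0.005, -0.001, 0.275, 0, 40],
  [-0.005, -0.001, 0.275, 0, 40],
  [-0.005, -0.001, 0.275, 0, 25],
  [-0.005, -0.001, 0.275, 0, 25],
], force=60)

```text
t: 2.2
tcp_pos: [0.4654, 0.1972, 0.0515]
tool_rot: [0.225, 0.974, 0.001, 0.001]
force: [0.3, 0.7, -1.6]
finger_gap: 0.251
```

move_arm([
  [0, 0, 0, 0, 15],
  [0, 0, 0, 0, 10],
  [0, 0, 0, 0, 5],
  [0, 0, 0, 0, 0],
  [0, 0, 0, 0, 0],
  [0, 0, 0, 0, 0],
  [0, 0, 0, 0, 0],
  [0, 0, 0, 0, 0],
], force=60)

```text
t: 2.87
tcp_pos: [0.4656, 0.1968, 0.0518]
tool_rot: [0.226, 0.974, 0.001, 0.001]
force: [-1.8, 1.7, 6.8]
finger_gap: 0.125
```

```bash
python3 w.py w2
```

```text
[0.4656 0.1968 0.0518] 63.904789989772055 [-1.7657  1.6962  6.8282] 0.12521711293540178 2.8667
```

View pics/w2.png

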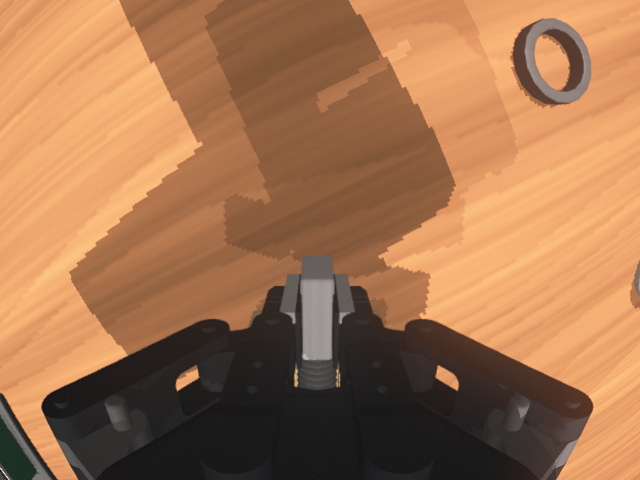

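Gripped: the gap is 10.6 mm and the tab is centred at (317,310). I lift with a firmer grip.

move_arm([
  [0, 0, 0, 0, 0],
  [0, 0, -0.02, 0, 0],
  [0, 0, -0.06, 0, 0],
  [0, 0, -0.1, 0, 0],
  [0, 0, -0.14, 0, 0],
  [0, 0, -0.18, 0, 0],
  [0, 0, -0.2, 0, 0],
  [0, 0, -0.2, 0, 0],
], force=100)

```text
t: 3.58
tcp_pos: [0.4658, 0.1965, 0.1322]
tool_rot: [0.226, 0.974, 0.001, 0.002]
force: [0.7, 0.0, -1.1]
finger_gap: 0.117
```

```bash
cat > a.py <<'E'
from station import manip
from h import *
import sys
for n in ['side','top']:
    p,d=manip.snapshot(n); cv2.imwrite(f'pics/{n}{sys.argv[1]}.png',p[:,:,::-1]); np.save(f'pics/{n}{sys.argv[1]}.npy',d)
s=manip.sense(); print(s['tcp_pos'],s['force'],s['ft_torque'])
E
python3 a.py 1; python3 w.py w3; python3 -c "
import cv2,numpy as np
a=cv2.imread('pics/side1.png')[230:380,220:420];w=cv2.imread('pics/w3.png')
cv2.imwrite('pics/c3.png',np.vstack([cv2.resize(a,(533,400),interpolation=2),w[230:430,54:587]]))"
```

```text
[0.4645 0.1963 0.1303] [-0.0151 -0.896  -2.2123] [ 0.0668  0.1283 -0.0362]
[0.4645 0.1963 0.1303] 63.901844665051534 [-0.0151 -0.896  -2.2123] 0.11511345073961762 3.6833
```

View pics/c3.png

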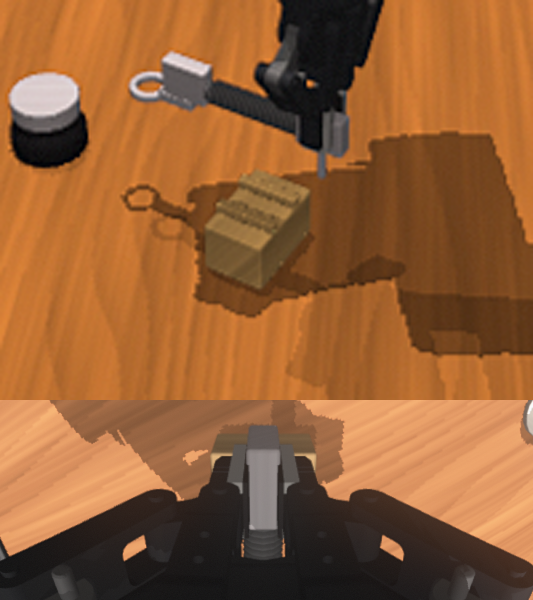

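```bash
python3 - <<'E'
from station import manip
from h import *
d=np.load('pics/side1.npy');c=manip.get_calibration('side');P=np.array(c['pose'])
im=cv2.imread('pics/side1.png')
for u,v in [(291,254),(290,253),(287,253),(295,256),(293,256)]:
    o,r=ray(c,u,v,False);print(o+r*d[v,u]/(r@P[:3,2]),im[v,u])
d=np.load('pics/top1.npy');c=manip.get_calibration('top');P=np.array(c['pose'])
im=cv2.imread('pics/top1.png')
u0,v0=proj(c,[0.558,0.1495,0.143]);print(u0,v0)
for dv in range(-6,7,2):
  for du in (-2,0,2):
    u,v=int(round(u0))+du,int(round(v0))+dv
    o,r=ray(c,u,v,False);print((o+r*d[v,u]/(r@P[:3,2])),end=' ')
  print()
d=np.load('pics/w3.npy');import pickle
s,c=pickle.load(open('pics/w3.pkl','rb'));P=np.array(c['pose'])
for u,v in [(317,285),(317,300),(317,315),(317,325)]:
    o,r=ray(c,u,v,True);print('pin tab',(o+r*d[v,u]/(r@P[:3,2])))
E
```

```text
[0.5556 0.1534 0.1458] [204 203 219]
[0.5582 0.1479 0.1438] [205 204 216]
[0.5635 0.1485 0.1439] [210 209 223]
[0.5483 0.1558 0.1436] [212 211 226]
[0.5515 0.158  0.1451] [217 216 232]
235.73186594709637 225.53781663522165
[0.6025 0.1773 0.0011] [0.5708 0.1485 0.1459] [0.5709 0.1439 0.1449] 
[0.5972 0.1774 0.0002] [0.5666 0.1489 0.1431] [0.5665 0.1442 0.1429] 
[0.562  0.1538 0.1423] [0.5617 0.1489 0.1432] [0.5618 0.1443 0.1421] 
[0.557  0.1537 0.1426] [0.5571 0.149  0.1418] [0.557  0.1443 0.1419] 
[0.5514 0.153  0.1463] [0.5524 0.1491 0.141 ] [0.5533 0.1452 0.1361] 
[0.5478 0.154  0.1401] [0.5469 0.1486 0.1444] [0.5503 0.1466 0.1266] 
[0.5424 0.1535 0.143 ] [0.5435 0.1498 0.1369] [ 0.5702  0.1671 -0.0033] 
pin tab [0.4507 0.2029 0.1446]
pin tab [0.4559 0.2004 0.1444]
pin tab [0.4615 0.1976 0.1438]
pin tab [0.4654 0.1957 0.1434]
```

```bash
python3 - <<'E'
from station import manip
from h import *
ct=manip.get_calibration('top')
T2=lambda x,y:(330+(x-396+.5)/4.4-.5,170+(y+.5)/4.4-.5)
def an(a,b,z):
    A=plane(ct,*T2(*a),z);B=plane(ct,*T2(*b),z);d=A-B;print(A[:2],B[:2],np.degrees(np.arctan2(d[1],d[0])),np.linalg.norm(d))
an((588,43),(467,440),.009);an((706,78),(590,478),.009)
an((624,41),(572,217),.0465);an((687,58),(632,238),.0465)
an((541,287),(510,400),.055);an((624,308),(593,418),.055)
an((646,87),(566,352),.0555)
for z,p in[(.055,(566,352)),(.0565,(646,87))]:print(plane(ct,*T2(*p),z))
s=manip.sense()
go(s,[0.57,-0.197,0.14],71.2)
E
```

```text
[ 0.7059 -0.2019] [ 0.461  -0.1188] -18.74523205461091 0.25859396807768315
[ 0.682  -0.2739] [ 0.4366 -0.1915] -18.55058880194386 0.25882582284026157
[ 0.6953 -0.2183] [ 0.588  -0.1825] -18.427288187206976 0.11306361773120198
[ 0.684  -0.2556] [ 0.5746 -0.2175] -19.226403395194428 0.1158075331953361
[ 0.5449 -0.1616] [ 0.4789 -0.1411] -17.28882396577819 0.06911270553284216
[ 0.5314 -0.2095] [ 0.4674 -0.1886] -18.062040248098107 0.06735243482487381
[ 0.664  -0.2286] [ 0.5061 -0.1746] -18.90469177810519 0.16686755059292765
[ 0.5062 -0.1746  0.055 ]
[ 0.6637 -0.2285  0.0565]
delta [-0.6701 -0.7664 -0.0255] twist -0.2547331081402664 yaw 63.90243400065657 tcp [0.4641 0.1962 0.1298] F [ 0.6244  0.308  -1.6575] gap 0.1177037961310719 t 3.7333
```

move_arm([
  [-0.02, -0.03, 0, 0, 0],
  [-0.06, -0.08, 0, -0.03, 0],
  [-0.11, -0.14, 0, -0.07, 0],
  [-0.16, -0.2, 0, -0.11, 0],
  [-0.21, -0.26, 0, -0.15, 0],
  [-0.27, -0.32, 0, -0.19, 0],
  [-0.32, -0.38, 0, -0.23, 0],
  [-0.37, -0.44, -0.02, -0.26, 0],
])

```text
t: 4.4
tcp_pos: [0.5188, -0.0281, 0.136]
tool_rot: [0.162, 0.987, 0.0, -0.003]
force: [-0.3, -0.6, -1.6]
finger_gap: 0.122
```

```bash
python3 - <<'E'
from station import manip
from h import *
s=manip.sense()
go(s,[0.57,-0.197,0.14],71.3)
E
```

```text
delta [-0.2561 -0.3594 -0.0114] twist 0.003267974601580459 yaw 71.39362057611325 tcp [ 0.5188 -0.0281  0.136 ] F [-0.3123 -0.6094 -1.6342] gap 0.12241502888689071 t 4.4
```

move_arm([
  [-0.04, -0.06, 0, 0, 0],
  [-0.09, -0.12, 0, 0, 0],
  [-0.14, -0.19, 0, 0, 0],
  [-0.18, -0.26, 0, 0, 0],
  [-0.22, -0.31, -0.01, 0, 0],
  [-0.245, -0.345, -0.01, 0, 0],
  [-0.256, -0.36, -0.01, 0, 0],
  [-0.256, -0.36, -0.01, 0, 0],
])

```text
t: 5.07
tcp_pos: [0.5711, -0.1974, 0.1409]
tool_rot: [0.163, 0.987, 0.0, -0.001]
force: [0.1, 1.1, -2.0]
finger_gap: 0.115
```

```bash
python3 w.py w4;
```

```text
[ 0.5711 -0.1974  0.1409] 71.23746008342678 [ 0.08    1.1173 -2.0434] 0.1149614287880088 5.0667
```

View pics/w4.png

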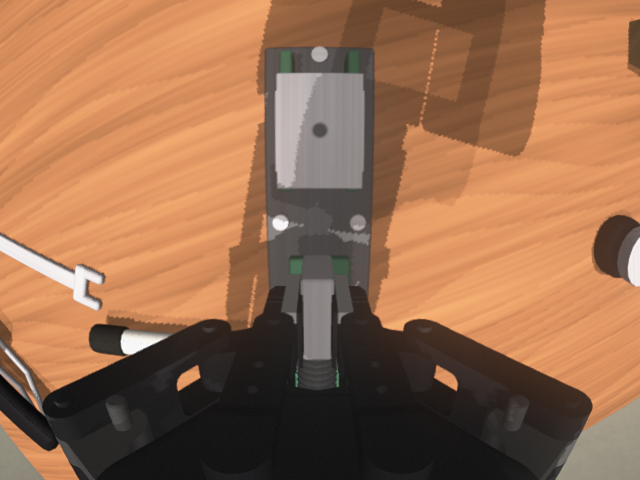

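The wrist view shows the plate from (277,72) to (363,188), the hole at (320,130) and the held tab at (317,310).

```bash
python3 - <<'E'
from station import manip
from h import *
import pickle
s,c=pickle.load(open('pics/w4.pkl','rb'))
g=cv2.imread('pics/w4.png',0)
roi=g[115:146,305:336]; m=(roi<75).astype(np.uint8)
M=cv2.moments(m,True);u,v=305+M['m10']/M['m00'],115+M['m01']/M['m00'];print('hole px',u,v,M['m00'])
h=plane(c,u,v,.055,True);print('hole',h)
ct=manip.get_calibration('top')
for p in [(277,73),(363,73),(277,188),(363,188)]: print(plane(c,*p,.055,True))
# two view
hp=proj(ct,h);print('in top px',hp)
print(two(ray(c,u,v,True),ray(ct,330+(170.5)/4.4-.5,170+352.5/4.4-.5,False)))
print('tab far',plane(c,317.5,280,s['tcp_pos'][2]+.0137,True),'tcp',s['tcp_pos'],'f', np.array([np.cos(np.radians(-18.7)),np.sin(np.radians(-18.7))])@(plane(c,317.5,280,s['tcp_pos'][2]+.0137,True)-s['tcp_pos'])[:2])
cv2.imwrite('pics/w4c.png',cv2.resize(cv2.imread('pics/w4.png')[250:400,260:380],None,fx=4,fy=4,interpolation=2))
E
```

```text
hole px 324.0 132.0 1.0
hole [ 0.5087 -0.172   0.055 ]
[ 0.4666 -0.1864  0.055 ]
[ 0.4825 -0.1392  0.055 ]
[ 0.5309 -0.2089  0.055 ]
[ 0.5473 -0.1606  0.055 ]
in top px (np.float64(367.18600261600614), np.float64(248.67332482169897))
(array([ 0.5074, -0.1733,  0.0553]), np.float64(0.003612219895915049))
tab far [ 0.555  -0.1919  0.1546] tcp [ 0.5711 -0.1974  0.1409] f -0.016996986064983486
```

View pics/w4c.png

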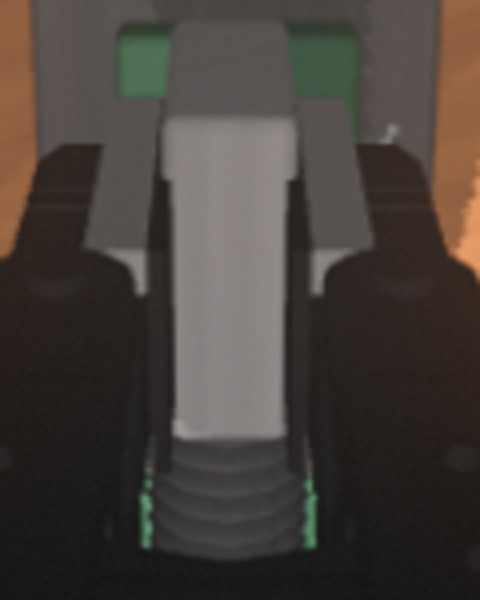

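```bash
python3 - <<'E'
from station import manip
from h import *
import pickle
s,c=pickle.load(open('pics/w4.pkl','rb'))
g=cv2.imread('pics/w4.png',0)
print(g[120:141:2,308:333:2])
roi=g[118:143,308:333]; m=(roi<115).astype(np.uint8)
n,l,st,ce=cv2.connectedComponentsWithStats(m);print(st,ce)
i=1+np.argmax(st[1:,4]);u,v=308+ce[i][0],118+ce[i][1]
ct=manip.get_calibration('top')
h=plane(c,u,v,.055,True);print('hole',u,v,h)
print('post wrt',two(ray(c,u,v,True),ray(ct,330+(170.5)/4.4-.5,170+352.5/4.4-.5,False)))
f,n_=359,0
w=lambda y:plane(c,317.5,250+y/4,s['tcp_pos'][2]+.0137,True)
print((w(117)+w(437))/2,np.linalg.norm(w(117)-w(437)),'tcp',s['tcp_pos'])
print('lat', plane(c,260+(230+.5)/4-.5,320,s['tcp_pos'][2]+.0137,True))
U=np.array([np.cos(np.radians(-18.7)),np.sin(np.radians(-18.7))]);N=np.array([-U[1],U[0]])
for n,p in [('hole',h),('tabmid',(w(117)+w(437))/2),('tcp',s['tcp_pos']),('post',np.array([.6637,-.2285])),('post2',np.array([.665,-.2288])),('holetop',np.array([.5062,-.1746])),
  ('pl',plane(c,277,73,.055,True)),('pl',plane(c,363,73,.055,True)),('pl',plane(c,277,188,.055,True)),('pl',plane(c,363,188,.055,True))]:
    r=p[:2]-h[:2];print(n,r@U,r@N)
E
```

```text
[[144 143 142 140 145 144 145 145 142 144 145 146 146]
 [145 144 143 142 136 123 121 130 139 144 145 146 147]
 [145 144 141 118  99  83  83  92 111 137 145 146 147]
 [144 143 128  95  78  78  78  77  84 114 141 146 147]
 [144 141 114  77  79  78  76  76  76 100 135 146 146]
 [144 139 113  77  79  77  78  76  76  95 132 145 146]
 [144 141 118  81  78  78  77  77  74 101 135 146 146]
 [143 143 130  99  79  77  77  75  85 121 142 147 145]
 [143 142 139 127 105  90  88  98 122 140 144 146 145]
 [143 142 140 140 138 130 131 135 141 143 145 145 145]
 [142 142 141 140 142 142 145 145 141 142 143 145 145]]
[[  0   0  25  25 446]
 [  4   5  16  15 179]] [[12.2668 12.1099]
 [11.3352 11.7263]]
hole 319.33519553072625 129.72625698324023 [ 0.5066 -0.1741  0.055 ]
post wrt (array([ 0.5064, -0.1744,  0.0552]), np.float64(0.0006077709757232572))
[ 0.5705 -0.1972  0.1546] 0.03311987064245115 tcp [ 0.5711 -0.1974  0.1409]
lat [ 0.5698 -0.1971  0.1546]
hole 0.0 0.0
tabmid 0.06788754768716435 -0.0013303937812779271
tcp 0.06860314456799857 -0.0013657499194622367
post 0.16625466075391948 -0.0011300316579640104
post2 0.16758221801216508 -0.000997397853526411
holetop -0.00021199818364799568 -0.0005719437046970566
pl -0.03396124408740851 -0.02443109303314942
pl -0.034015059883421565 0.025332039024237397
pl 0.034220468534533165 -0.025108186882936846
pl 0.03426008465469859 0.025906391579049348
```

```bash
python3 - <<'E'
from station import manip
from h import *
go(manip.sense(),[.5071,-.1743,.102],71.1)
E
```

```text
delta [ 0.1665 -0.0001  0.0979] twist 0.006689625718985681 yaw 71.29164366011001 tcp [ 0.5703 -0.1957  0.1409] F [ 0.6341  0.7486 -2.2469] gap 0.11524132108078777 t 5.1167
```

move_arm([
  [0.03, 0.001, 0, 0, 0],
  [0.07, 0.002, 0, 0, 0],
  [0.11, 0.003, 0.02, 0, 0],
  [0.15, 0.003, 0.05, 0, 0],
  [0.165, 0.003, 0.08, 0, 0],
  [0.168, 0.003, 0.097, 0, 0],
  [0.168, 0.003, 0.097, 0, 0],
  [0.168, 0.003, 0.097, 0, 0],
])

```text
t: 5.78
tcp_pos: [0.5083, -0.1726, 0.1033]
tool_rot: [0.161, 0.987, 0.0, -0.0]
force: [0.3, -0.0, -1.9]
finger_gap: 0.117
```

```bash
python3 a.py 2; python3 w.py w5; python3 -c "
import cv2,numpy as np
a=cv2.imread('pics/side2.png')[150:250,245:395];w=cv2.imread('pics/w5.png')
cv2.imwrite('pics/c5.png',np.vstack([cv2.resize(a,(600,400),interpolation=2),w[230:400,20:620]]))"
```

```text
[ 0.5092 -0.1735  0.104 ] [-0.2552  0.2892 -1.6966] [0.0716 0.0723 0.0214]
[ 0.5092 -0.1735  0.104 ] 71.39779845597867 [-0.2552  0.2892 -1.6966] 0.12212942387144964 5.8833
```

View pics/c5.png

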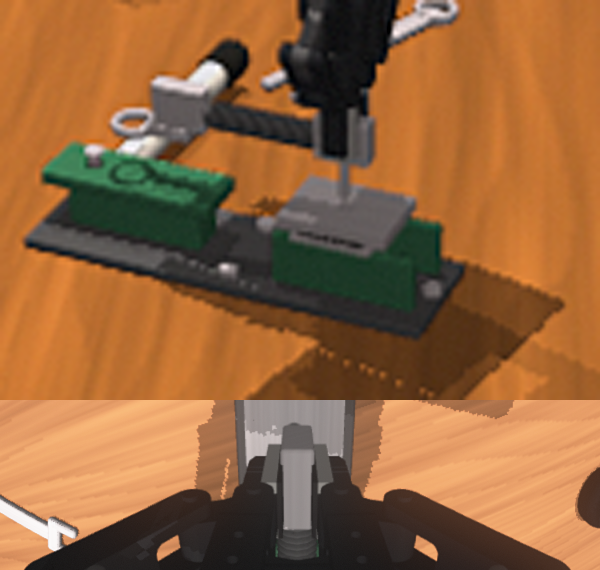

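```bash
python3 - <<'E'
import cv2,numpy as np
a=cv2.imread('pics/side2.png')[185:215,310:350];b=cv2.imread('pics/side0.png')[185:215,310:350]
cv2.imwrite('pics/c6.png',np.vstack([cv2.resize(x,(400,300),interpolation=2) for x in (a,b)]))
E
```

```text
(no output)
```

View pics/c6.png

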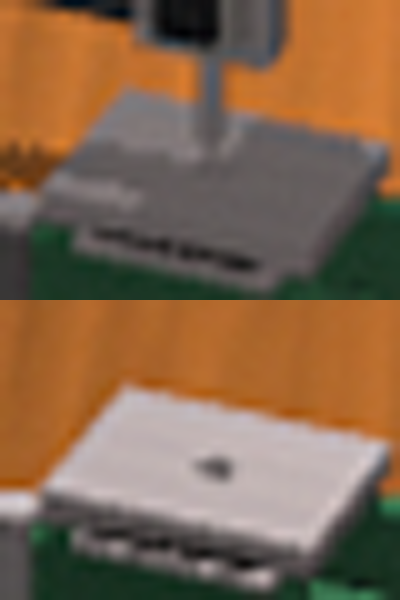

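```bash
python3 - <<'E'
from station import manip
from h import *
c=manip.get_calibration('side');U=np.array([np.cos(np.radians(-18.8)),np.sin(np.radians(-18.8))]);N=np.array([-U[1],U[0]])
hole=plane(c,330.95+.55,201.7,.055)
for z in(.0615,.0635,.0655):
  t=plane(c,330.8,200.3,z);r=(t-hole)[:2];print(hole,t,r@U,r@N)
s=manip.sense();print(s['tcp_pos'])
E
```

```text
[ 0.5056 -0.1723  0.055 ] [ 0.507  -0.1678  0.0615] -0.00015914626187524803 0.004617064224950464
[ 0.5056 -0.1723  0.055 ] [ 0.5067 -0.1646  0.0635] -0.0014118194193814115 0.007611342612853414
[ 0.5056 -0.1723  0.055 ] [ 0.5065 -0.1614  0.0655] -0.0026644925768875413 0.01060562100075661
[ 0.5092 -0.1736  0.1041]
```

move_arm([
  [0.0018, -0.0025, 0.0, 0, 0],
  [0.0018, -0.0025, 0.005, 0, 0],
  [0.0018, -0.0025, 0.01, 0, 0],
  [0.0018, -0.0025, 0.015, 0, 0],
  [0.0018, -0.0025, 0.02, 0, 0],
  [0.0018, -0.0025, 0.025, 0, 0],
  [0.0018, -0.0025, 0.03, 0, 0],
  [0.0018, -0.0025, 0.032, 0, 0],
])

```text
t: 6.6
tcp_pos: [0.5068, -0.174, 0.0903]
tool_rot: [0.162, 0.987, 0.0, -0.0]
force: [-0.2, 0.1, -2.2]
finger_gap: 0.116
```

```bash
python3 a.py 3; python3 w.py w6; python3 -c "
import cv2,numpy as np
a=cv2.imread('pics/side3.png')[150:250,245:395];w=cv2.imread('pics/w6.png')
cv2.imwrite('pics/c7.png',np.vstack([cv2.resize(a,(600,400),interpolation=2),w[230:400,20:620]]))"
```

```text
[ 0.5068 -0.1739  0.0904] [-0.1467 -0.0361 -1.6585] [0.0026 0.0763 0.0251]
[ 0.5068 -0.1739  0.0904] 71.36313366776521 [-0.1467 -0.0361 -1.6585] 0.1159089813116354 6.7
```

View pics/c7.png

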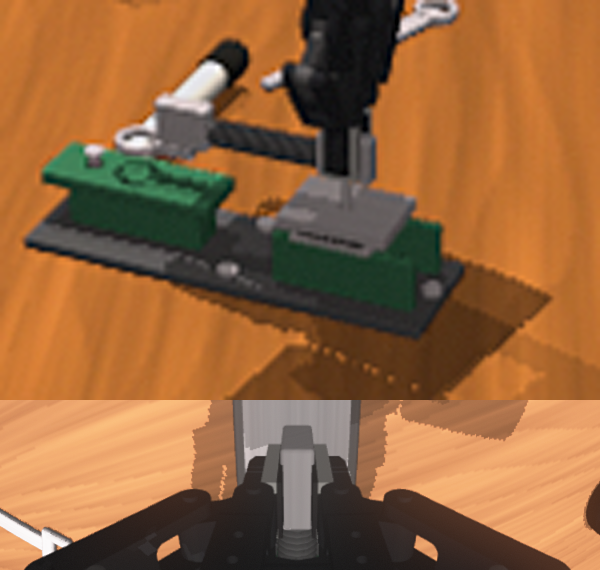

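No contact force yet, so I continue down gently.

move_arm([
  [0, 0, 0.003, 0, 0],
  [0, 0, 0.006, 0, 0],
  [0, 0, 0.009, 0, 0],
  [0, 0, 0.012, 0, 0],
  [0, 0, 0.015, 0, 0],
  [0, 0, 0.017, 0, 0],
  [0, 0, 0.019, 0, 0],
  [0, 0, 0.02, 0, 0],
])

```text
t: 7.42
tcp_pos: [0.5069, -0.174, 0.0826]
tool_rot: [0.162, 0.987, 0.0, -0.0]
force: [-0.2, 0.1, -2.4]
finger_gap: 0.117
```

move_arm([
  [0, 0, 0.004, 0, 0],
  [0, 0, 0.008, 0, 0],
  [0, 0, 0.012, 0, 0],
  [0, 0, 0.016, 0, 0],
  [0, 0, 0.02, 0, 0],
  [0, 0, 0.023, 0, 0],
  [0, 0, 0.026, 0, 0],
  [0, 0, 0.027, 0, 0],
])

```text
t: 8.08
tcp_pos: [0.5069, -0.174, 0.0717]
tool_rot: [0.162, 0.987, 0.0, -0.0]
force: [-0.8, -0.2, -1.5]
finger_gap: 0.116
```

move_arm([
  [0, 0, 0.002, 0, 0],
  [0, 0, 0.003, 0, 0],
  [0, 0, 0.004, 0, 0],
  [0, 0, 0.005, 0, 0],
  [0, 0, 0.006, 0, 0],
  [0, 0, 0.006, 0, 0],
  [0, 0, 0.006, 0, 0],
  [0, 0, 0.006, 0, 0],
])

```text
t: 8.75
tcp_pos: [0.507, -0.174, 0.0697]
tool_rot: [0.162, 0.987, -0.0, 0.0]
force: [-0.0, 0.2, -0.6]
finger_gap: 0.115
```

```bash
python3 a.py 4; python3 w.py w7; python3 -c "
import cv2,numpy as np
a=cv2.imread('pics/side4.png')[150:250,245:395];w=cv2.imread('pics/w7.png')
cv2.imwrite('pics/c8.png',np.vstack([cv2.resize(a,(600,400),interpolation=2),w[230:400,20:620]]))"
```

```text
[ 0.507  -0.174   0.0697] [-1.5689  0.3883  1.0129] [0.0107 0.0808 0.0208]
[ 0.507  -0.174   0.0697] 71.36093246728562 [-1.5689  0.3883  1.0129] 0.11728700911062663 8.85
```

View pics/c8.png

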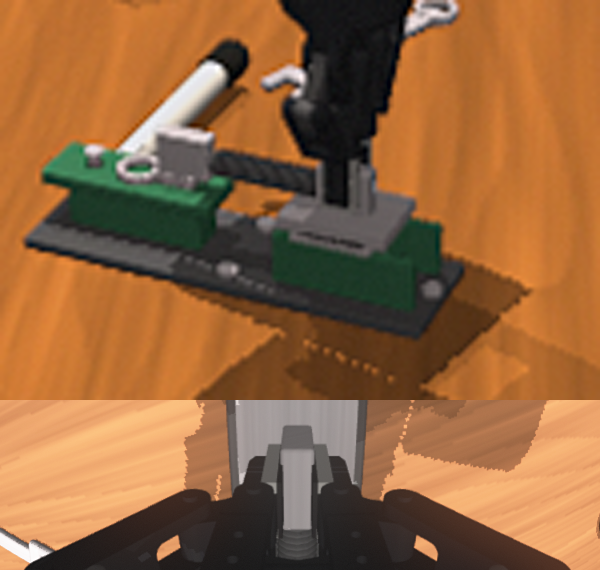

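Shoulder is home: TCP z is 0.0697 and the force rose by about 2.5 N. I release and go to the eye tab.

move_arm([
  [0, 0, 0, 0, 15],
  [0, 0, 0, 0, 20],
  [0, 0, 0, 0, 30],
  [0, 0, 0, 0, 45],
  [0, 0, -0.02, 0, 60],
  [0, 0, -0.06, 0, 60],
  [0, 0, -0.11, 0, 60],
  [0, 0, -0.15, 0, 60],
])

```text
t: 9.57
tcp_pos: [0.5071, -0.1741, 0.1309]
tool_rot: [0.162, 0.987, -0.0, 0.0]
force: [-0.2, -0.7, 0.6]
finger_gap: 0.598
```

```bash
python3 a.py 5; python3 w.py w8; python3 -c "
import cv2,numpy as np
a=cv2.imread('pics/side5.png')[150:250,245:395];w=cv2.imread('pics/top5.png')[170:290,330:420]
cv2.imwrite('pics/c9.png',np.hstack([cv2.resize(a,(450,300),interpolation=2),cv2.resize(w,(345,460),interpolation=2)[160:460]]) if 0 else np.vstack([cv2.resize(a,(600,400),interpolation=2),cv2.resize(w[20:60,10:90],(600,200),interpolation=2)*0]))
cv2.imwrite('pics/c9t.png',cv2.resize(w,None,fx=5,fy=5,interpolation=2))"
```

```text
[ 0.5088 -0.175   0.1324] [ 0.2054 -0.3234 -0.6746] [ 0.0066 -0.0547  0.0204]
[ 0.5088 -0.175   0.1324] 71.37172994409435 [ 0.2054 -0.3234 -0.6746] 0.6027653420402673 9.6667
```

View pics/c9.png

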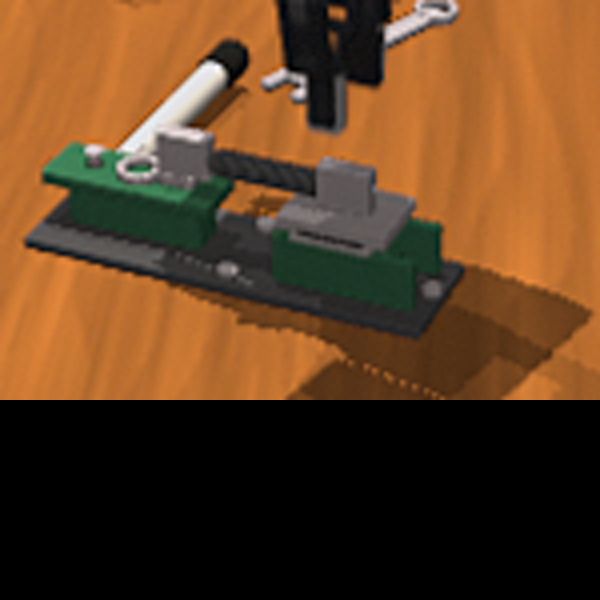

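View pics/c9t.png

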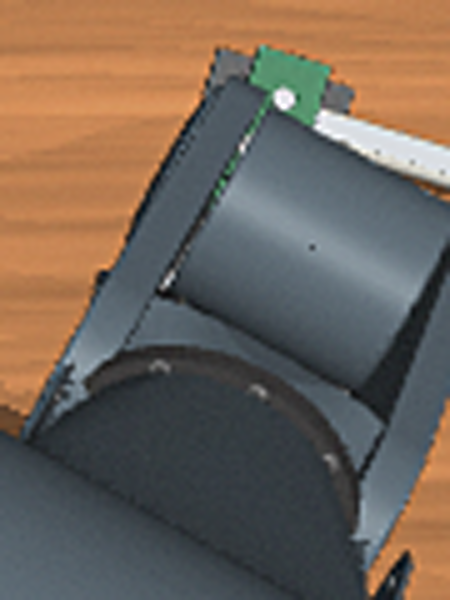

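View pics/w8.png

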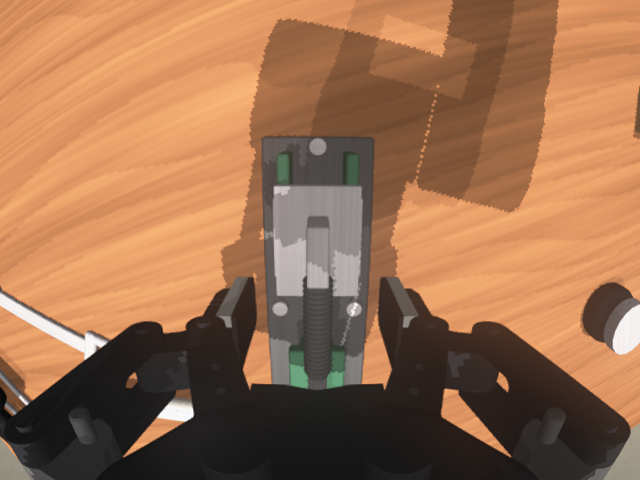

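The spring stands level in the hole; in the wrist view the tab is at (318,255) and the coil runs straight down the column. I move over the eye tab, 104 mm along −x of the tool, and descend.

move_arm([
  [-0.05, 0, 0, 0, 60],
  [-0.12, 0, 0, 0, 60],
  [-0.19, 0, 0, 0, 60],
  [-0.25, 0, 0, 0, 60],
  [-0.26, 0, 0.02, 0, 60],
  [-0.26, 0, 0.05, 0, 60],
  [-0.26, 0, 0.07, 0, 60],
  [-0.26, 0, 0.07, 0, 60],
])

```text
t: 10.38
tcp_pos: [0.6016, -0.2053, 0.0977]
tool_rot: [0.162, 0.987, 0.002, -0.004]
force: [-1.1, 0.2, -0.4]
finger_gap: 0.599
```

```bash
python3 a.py 6; python3 w.py w9; python3 -c "
import cv2,numpy as np
a=cv2.imread('pics/side6.png')[150:250,245:395]
cv2.imwrite('pics/c10.png',cv2.resize(a,(600,400),interpolation=2))
"
```

```text
[ 0.6034 -0.2062  0.1   ] [ 0.5325 -0.5077  0.3088] [-0.0228 -0.0395  0.0063]
[ 0.6034 -0.2062  0.1   ] 71.35150450169188 [ 0.5325 -0.5077  0.3088] 0.6037538782945183 10.4833
```

View pics/c10.png

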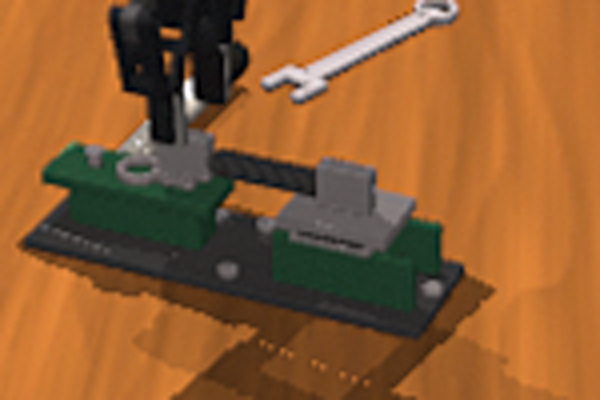

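View pics/w9.png

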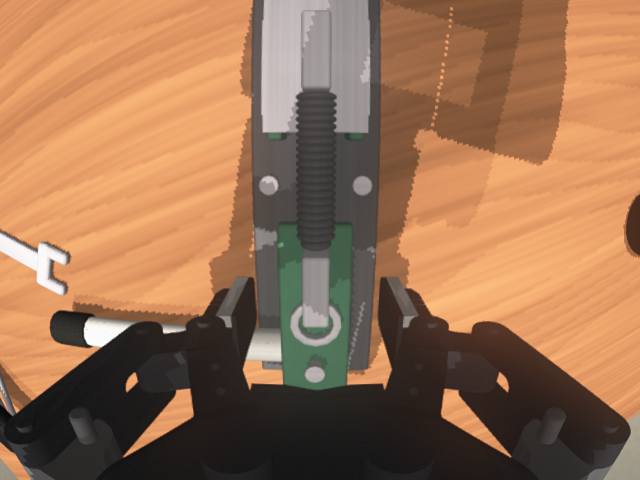

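The wrist view shows the eye at (315,325) and post head at (315,374) in line, with the eye tab between the open fingers.

```bash
python3 - <<'E'
from h import *
import pickle
from station import manip
cv2.imwrite('pics/w9c.png',cv2.resize(cv2.imread('pics/w9.png')[240:390,255:375],None,fx=4,fy=4,interpolation=2))
s,c=pickle.load(open('pics/w9.pkl','rb'))
U=np.array([np.cos(np.radians(-18.65)),np.sin(np.radians(-18.65))]);N=np.array([-U[1],U[0]])
P=dict(post=plane(c,315,374,.0565,True),eye=plane(c,315.5,325,.053,True),tabfar=plane(c,315.5,249,.083,True),pinfar=plane(c,316,11,.083,True),pinnear=plane(c,316,89,.083,True))
for k,v in P.items(): r=v[:2]-s['tcp_pos'][:2]; print(k,v,r@U,r@N)
go(manip.sense(),[.6056,-.2073,.062],71.3)
E
```

```text
post [ 0.6652 -0.2284  0.0565] 0.06566502676514399 -0.0012163703743370805
eye [ 0.6359 -0.2181  0.053 ] 0.03465792912776487 -0.0008804028653385758
tabfar [ 0.5857 -0.201   0.083 ] -0.018398249318472837 -0.0007310526045223788
pinfar [ 0.4921 -0.1692  0.083 ] -0.11727602520005906 -0.00048137340153250847
pinnear [ 0.5235 -0.1798  0.083 ] -0.08411894042685251 -0.0004845203715966623
delta [-0.0041 -0.0005  0.0972] twist 0.001905175678962312 yaw 71.35457926281775 tcp [ 0.6042 -0.2066  0.1009] F [0.1489 0.2538 0.0635] gap 0.592194819293033 t 10.5333
```

View pics/w9c.png

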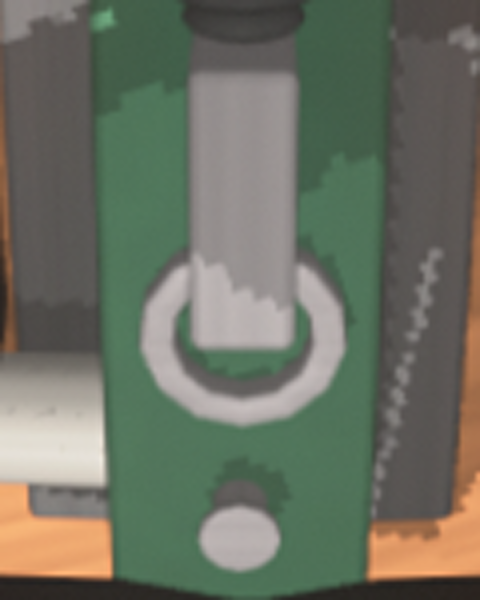

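```bash
python3 - <<'E'
from h import *
import pickle
s,c=pickle.load(open('pics/w9.pkl','rb'))
U=np.array([np.cos(np.radians(-18.65)),np.sin(np.radians(-18.65))]);N=np.array([-U[1],U[0]])
W=lambda x,y:(255+(x+.5)/4-.5,240+(y+.5)/4-.5)
P=dict(post=plane(c,*W(240,538),.0565,True),eyefar=plane(c,*W(242,425),.053,True),eyeL=plane(c,*W(142,333),.053,True),eyeR=plane(c,*W(347,333),.053,True),tabfar=plane(c,*W(243,72),.083,True),tabnear=plane(c,*W(243,348),.083,True))
for k,v in P.items(): r=v[:2]-s['tcp_pos'][:2]; print(k,v,r@U,r@N)
E
```

```text
post [ 0.6652 -0.2286  0.0565] 0.06575707284129334 -0.0014322688200066268
eyefar [ 0.6488 -0.2227  0.053 ] 0.04828415462693962 -0.001114608954245115
eyeL [ 0.6303 -0.2308  0.053 ] 0.03340634293584916 -0.014719905793609009
eyeR [ 0.6393 -0.2044  0.053 ] 0.033412271916641506 0.013231704727215382
tabfar [ 0.5893 -0.2023  0.083 ] -0.014569626546080032 -0.0007887979187562354
tabnear [ 0.6209 -0.213   0.083 ] 0.01878302204362303 -0.0008427355317471285
```

move_arm([
  [-0.005, -0.002, 0.02, 0, 60],
  [-0.005, -0.002, 0.04, 0, 50],
  [-0.005, -0.002, 0.06, 0, 40],
  [-0.005, -0.002, 0.08, 0, 30],
  [-0.005, -0.002, 0.09, 0, 25],
  [-0.005, -0.002, 0.095, 0, 20],
  [-0.005, -0.002, 0.095, 0, 20],
  [-0.005, -0.002, 0.095, 0, 18],
], force=60)

```text
t: 11.2
tcp_pos: [0.6072, -0.2087, 0.0634]
tool_rot: [0.162, 0.987, 0.0, -0.0]
force: [-0.2, -0.2, 0.2]
finger_gap: 0.179
```

```bash
python3 w.py w10; python3 -c "
import cv2,numpy as np
cv2.imwrite('pics/w10c.png',cv2.resize(cv2.imread('pics/w10.png')[200:400,230:400],None,fx=3,fy=3,interpolation=2))
"
```

```text
[ 0.6072 -0.2087  0.0634] 71.36621573321521 [-0.158  -0.2193  0.2088] 0.1786122244411927 11.2
```

View pics/w10c.png

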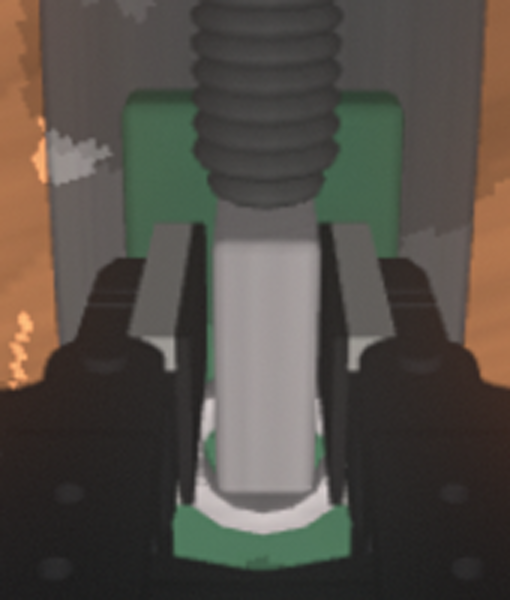

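The jaws straddle the eye tab, tab centre at (265,365) in the crop, about level with the pads. I close.

move_arm([
  [0, 0, 0, 0, 14],
  [0, 0, 0, 0, 10],
  [0, 0, 0, 0, 5],
  [0, 0, 0, 0, 0],
  [0, 0, 0, 0, 0],
  [0, 0, 0, 0, 0],
  [0, 0, 0, 0, 0],
  [0, 0, 0, 0, 0],
], force=110)

```text
t: 11.92
tcp_pos: [0.6075, -0.2087, 0.0641]
tool_rot: [0.162, 0.987, -0.0, 0.0]
force: [-0.6, 1.1, 5.9]
finger_gap: 0.118
```

move_arm([
  [0, 0, -0.001, 0, 0],
  [-0.003, 0, -0.002, 0, 0],
  [-0.006, 0, -0.002, 0, 0],
  [-0.009, 0, -0.002, 0, 0],
  [-0.012, 0, -0.002, 0, 0],
  [-0.015, 0, -0.002, 0, 0],
  [-0.018, 0, -0.002, 0, 0],
  [-0.02, 0, -0.002, 0, 0],
], force=110)

```text
t: 12.58
tcp_pos: [0.6116, -0.21, 0.0642]
tool_rot: [0.161, 0.987, 0.001, -0.004]
force: [-7.5, 3.0, 9.0]
finger_gap: 0.123
```

```bash
python3 w.py w11; python3 -c "
import cv2,numpy as np
cv2.imwrite('pics/w11c.png',cv2.resize(cv2.imread('pics/w11.png')[0:400,190:450],None,fx=1.5,fy=1.5,interpolation=2))
"
```

```text
[ 0.6116 -0.21    0.0642] 71.4148797123965 [-7.5104  2.975   8.9876] 0.1229522916416819 12.5833
```

View pics/w11c.png

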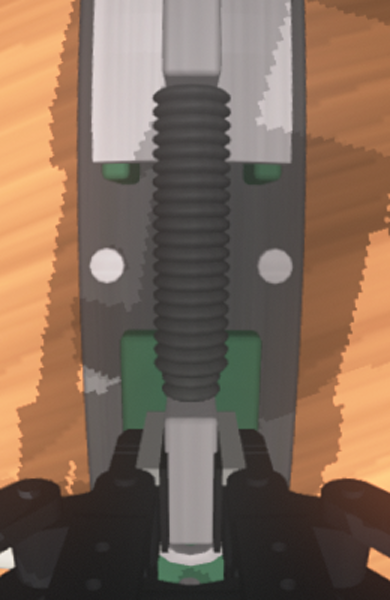

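Pressing on the pad (z force 9 N) adds friction, so I ease up with a lighter grip so the tab can pivot.

move_arm([
  [0, 0, -0.002, 0, 0],
  [0, 0, -0.004, 0, 0],
  [0, 0, -0.006, 0, 0],
  [0, 0, -0.008, 0, 0],
  [0, 0, -0.01, 0, 0],
  [0, 0, -0.012, 0, 0],
  [0, 0, -0.012, 0, 0],
  [0, 0, -0.012, 0, 0],
], force=30)

```text
t: 13.3
tcp_pos: [0.6146, -0.2111, 0.0689]
tool_rot: [0.162, 0.987, 0.0, -0.0]
force: [-2.8, 1.3, -4.3]
finger_gap: 0.122
```

```bash
python3 a.py 7; python3 w.py w12; python3 -c "
import cv2,numpy as np
a=cv2.imread('pics/side7.png')[150:250,245:395]
cv2.imwrite('pics/c12.png',cv2.resize(a,(600,400),interpolation=2))
"
```

```text
[ 0.6147 -0.2111  0.069 ] [-2.4741  1.5449 -3.6969] [0.1463 0.2661 0.0008]
[ 0.6147 -0.2111  0.069 ] 71.35718068661696 [-2.4741  1.5449 -3.6969] 0.12494080591480095 13.4
```

View pics/c12.png

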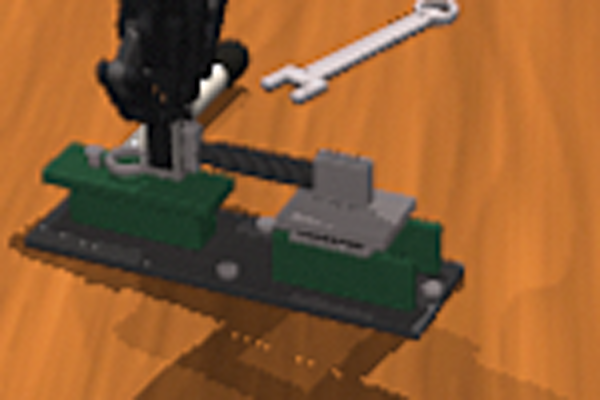

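View pics/w12.png

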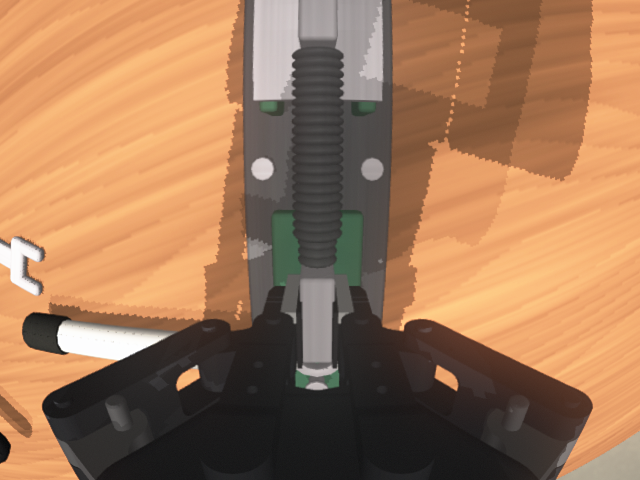

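```bash
cat > z.py <<'E'
from station import manip
from h import *
import sys
c=manip.get_calibration('side');P=np.array(c['pose'])
def cloud(k):
    d=np.load(f'pics/side{k}.npy');f=240/np.tan(np.radians(c['vfov'])/2)
    v,u=np.mgrid[0:480,0:640];X=np.stack([(u-c['cx'])/f*d,(v-c['cy'])/f*d,d],-1)@P[:3,:3].T+P[:3,3]
    return X
U=np.array([np.cos(np.radians(-18.9)),np.sin(np.radians(-18.9))]);N=np.array([-U[1],U[0]])
for k in sys.argv[1:]:
    X=cloud(k); r=X[...,:2]-np.array([.5066,-.1741]);a=r@U;b=r@N
    o=[]
    for lo,hi in [(-14,-5),(-5,5),(5,14)]:
        m=(a>lo/1000)&(a<hi/1000)&(abs(b)<.004)&(X[...,2]>.05)&(X[...,2]<.12)
        z=X[...,2][m]; o.append((m.sum(),np.median(np.sort(z)[-12:])) if m.sum()>12 else None)
    print(k,'pin tab top z:',o)
    m=(a>-.03)&(a<.03)&(abs(b)>.012)&(abs(b)<.022)&(X[...,2]>.03); print('  plate',np.median(X[...,2][m]))
E
python3 z.py 5 6 7
```

```text
5 pin tab top z: [(np.int64(21), np.float64(0.08194382600721195)), (np.int64(21), np.float64(0.08242738287972978)), (np.int64(18), np.float64(0.07998687173346358))]
  plate 0.2595066415858057
6 pin tab top z: [(np.int64(17), np.float64(0.07844405267060878)), (np.int64(19), np.float64(0.08080460307622028)), None]
  plate 0.05370782789090156
7 pin tab top z: [(np.int64(29), np.float64(0.08386089256601414)), (np.int64(32), np.float64(0.08752814048442187)), (np.int64(24), np.float64(0.08703662490250191))]
  plate 0.05402356606448039
```

The side depth shows the pin tab rose about 5 mm with the hand instead of tilting. The pin is still about 21 mm into the hole. I lift the rest with the lightest grip and check it.

move_arm([
  [-0.002, 0, 0, 0, 0],
  [-0.002, 0, -0.003, 0, 0],
  [-0.002, 0, -0.006, 0, 0],
  [-0.002, 0, -0.009, 0, 0],
  [-0.002, 0, -0.012, 0, 0],
  [-0.002, 0, -0.015, 0, 0],
  [-0.002, 0, -0.018, 0, 0],
  [-0.002, 0, -0.018, 0, 0],
], force=20)

```text
t: 14.12
tcp_pos: [0.6157, -0.2115, 0.0767]
tool_rot: [0.162, 0.987, -0.0, 0.0]
force: [-3.1, 1.2, -2.1]
finger_gap: 0.121
```

```bash
python3 a.py 8; python3 z.py 8; python3 -c "
import cv2,numpy as np
a=cv2.imread('pics/side8.png')[150:250,245:395]
cv2.imwrite('pics/c13.png',cv2.resize(a,(600,400),interpolation=2))
"
```

```text
[ 0.6156 -0.2115  0.0766] [-3.4259  1.4563 -2.1122] [ 0.2316  0.4437 -0.0919]
8 pin tab top z: [(np.int64(29), np.float64(0.09429869183034129)), (np.int64(33), np.float64(0.09370846812378941)), (np.int64(34), np.float64(0.09431942462921655))]
  plate 0.05426279005767559
```

View pics/c13.png

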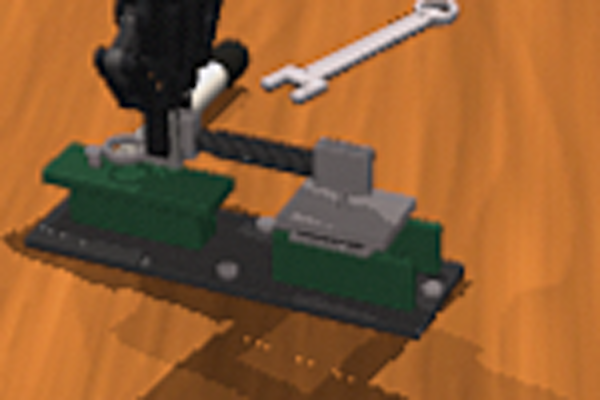

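The spring came up level, with the pin about 12 mm raised and still 14 mm deep. So I'll keep it level with a firm grip through the stretch and lower it level, with the hand taking the moment. Now I firm up and stretch about 23 mm more to bring the eye over the post.

move_arm([
  [0, 0, -0.001, 0, 0],
  [-0.008, 0, -0.003, 0, 0],
  [-0.016, 0, -0.003, 0, 0],
  [-0.025, 0, -0.003, 0, 0],
  [-0.034, 0, -0.003, 0, 0],
  [-0.043, 0, -0.003, 0, 0],
  [-0.052, 0, -0.003, 0, 0],
  [-0.058, 0, -0.003, 0, 0],
], force=110)

```text
t: 14.88
tcp_pos: [0.6361, -0.2183, 0.0767]
tool_rot: [0.162, 0.987, 0.001, -0.002]
force: [-7.3, 1.3, -3.2]
finger_gap: 0.116
```

```bash
python3 a.py 9; python3 w.py w14; python3 z.py 9; python3 -c "
import cv2,numpy as np
a=cv2.imread('pics/side9.png')[150:250,245:395]
cv2.imwrite('pics/c14.png',cv2.resize(a,(600,400),interpolation=2))
"
```

```text
[ 0.636  -0.2182  0.0766] [-7.5093  2.4457 -3.079 ] [0.3378 0.9564 0.0192]
[ 0.636  -0.2182  0.0766] 71.39191346211207 [-7.5093  2.4457 -3.079 ] 0.11944279067537894 14.9833
9 pin tab top z: [(np.int64(44), np.float64(0.0956968038229356)), (np.int64(29), np.float64(0.09170782755837986)), (np.int64(33), np.float64(0.09456582200281599))]
  plate 0.055172574412542696
```

View pics/c14.png

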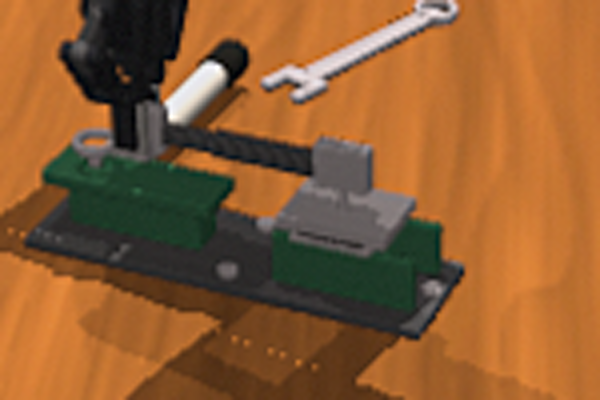

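View pics/w14.png

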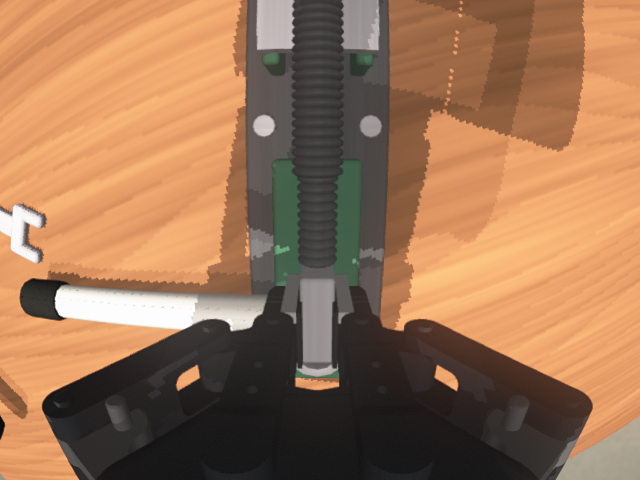

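```bash
python3 -c "
import cv2,numpy as np
a=cv2.imread('pics/side9.png')[175:205,250:300];b=cv2.imread('pics/side0.png')[175:205,250:300];t=cv2.imread('pics/top9.png')[170:220,365:415]
cv2.imwrite('pics/c15.png',np.hstack([np.vstack([cv2.resize(x,(500,300),interpolation=2) for x in (a,b)]),cv2.resize(t,(300,600),interpolation=2)*0+cv2.copyMakeBorder(cv2.resize(t,(300,300),interpolation=2),0,300,0,0,0)]))"
```

```text
(no output)
```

View pics/c15.png

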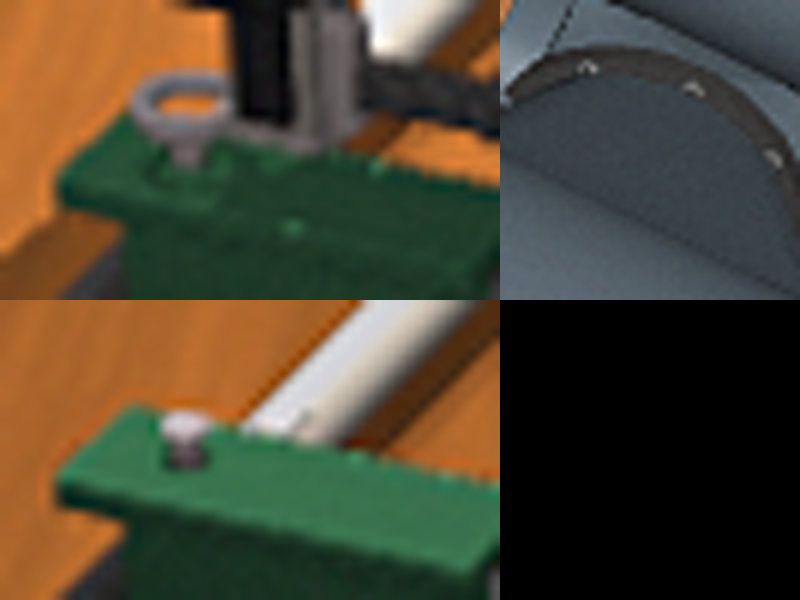

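In the side zoom the eye's centre is at about (191,104) and the post head at (186,125), so the eye is about 1 mm short. I correct that and lower part-way, watching the force.

move_arm([
  [-0.002, -0.001, 0, 0, 0],
  [-0.004, -0.002, 0, 0, 0],
  [-0.004, -0.002, 0.003, 0, 0],
  [-0.004, -0.002, 0.006, 0, 0],
  [-0.004, -0.002, 0.009, 0, 0],
  [-0.004, -0.002, 0.012, 0, 0],
  [-0.004, -0.002, 0.014, 0, 0],
  [-0.004, -0.002, 0.014, 0, 0],
])

```text
t: 15.7
tcp_pos: [0.6367, -0.2189, 0.0718]
tool_rot: [0.162, 0.987, 0.001, -0.003]
force: [-6.9, 3.3, 1.4]
finger_gap: 0.12
```

```bash
python3 a.py 10; python3 z.py 10; python3 -c "
import cv2,numpy as np
a=cv2.imread('pics/side10.png')[150:250,245:395]
b=cv2.imread('pics/side10.png')[175:205,250:300]
cv2.imwrite('pics/c16.png',np.vstack([cv2.resize(a,(500,300),interpolation=2),cv2.resize(b,(500,300),interpolation=2)]))
"
```

```text
[ 0.6368 -0.219   0.0719] [-5.8641  3.8436  2.6264] [ 0.6511  1.5615 -0.0683]
10 pin tab top z: [(np.int64(36), np.float64(0.09154913571688861)), (np.int64(34), np.float64(0.08963067515613488)), (np.int64(29), np.float64(0.09101764438843662))]
  plate 0.052944257330364786
```

View pics/c16.png

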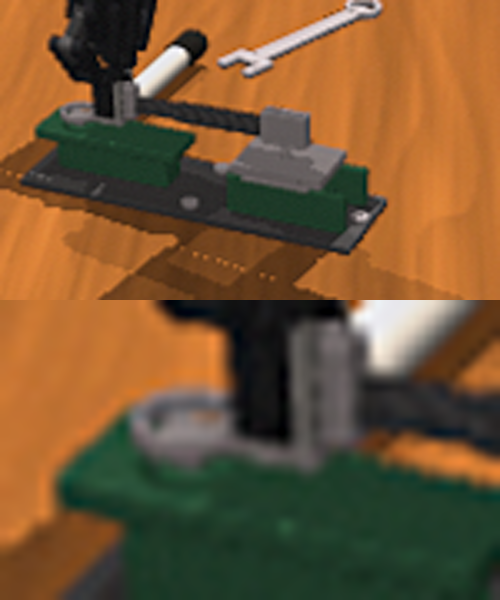

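move_arm([
  [0, 0, 0.002, 0, 0],
  [0, 0, 0.004, 0, 0],
  [0, 0, 0.006, 0, 0],
  [0, 0, 0.008, 0, 0],
  [0, 0, 0.009, 0, 0],
  [0, 0, 0.01, 0, 0],
  [0, 0, 0.01, 0, 0],
  [0, 0, 0.01, 0, 0],
])

```text
t: 16.47
tcp_pos: [0.6368, -0.219, 0.068]
tool_rot: [0.162, 0.987, 0.001, -0.003]
force: [-6.2, 2.9, 2.2]
finger_gap: 0.124
```

```bash
python3 a.py 11; python3 z.py 11; python3 -c "
import cv2,numpy as np
a=cv2.imread('pics/side11.png')[150:250,245:395]
b=cv2.imread('pics/side11.png')[175:205,250:300]
cv2.imwrite('pics/c17.png',np.vstack([cv2.resize(a,(500,300),interpolation=2),cv2.resize(b,(500,300),interpolation=2)]))
"
```

```text
[ 0.6369 -0.2189  0.068 ] [-6.6974  3.5638  2.2919] [ 0.6733  1.5704 -0.1415]
11 pin tab top z: [(np.int64(37), np.float64(0.08825285310003833)), (np.int64(31), np.float64(0.08877055389130573)), (np.int64(34), np.float64(0.08796082908136443))]
  plate 0.053210690593745724
```

View pics/c17.png

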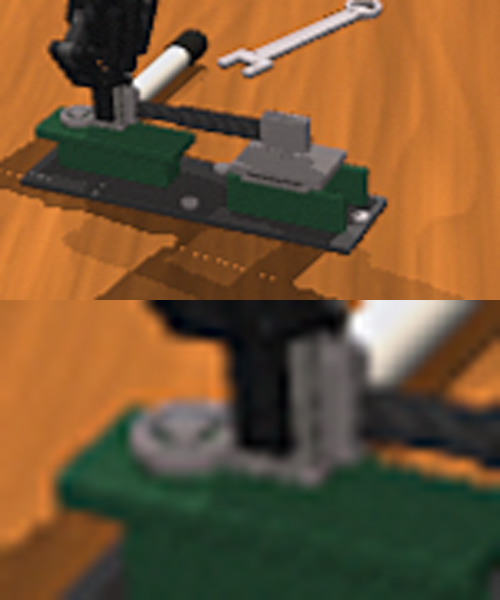

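The post head shows inside the eye ring at (185,425) of the zoom, and the pin is coming down with a steady light friction. I continue.

move_arm([
  [0, 0, 0.002, 0, 0],
  [0, 0, 0.004, 0, 0],
  [0, 0, 0.006, 0, 0],
  [0, 0, 0.008, 0, 0],
  [0, 0, 0.009, 0, 0],
  [0, 0, 0.01, 0, 0],
  [0, 0, 0.011, 0, 0],
  [0, 0, 0.011, 0, 0],
])

```text
t: 17.23
tcp_pos: [0.6368, -0.219, 0.0646]
tool_rot: [0.162, 0.987, 0.001, -0.003]
force: [-8.3, 4.5, 7.8]
finger_gap: 0.119
```

```bash
python3 a.py 12; python3 z.py 12; python3 -c "
import cv2,numpy as np
a=cv2.imread('pics/side12.png')[150:250,245:395]
b=cv2.imread('pics/side12.png')[175:205,250:300]
cv2.imwrite('pics/c18.png',np.vstack([cv2.resize(a,(500,300),interpolation=2),cv2.resize(b,(500,300),interpolation=2)]))
"
```

```text
[ 0.6368 -0.219   0.0646] [-8.7132  3.0584  7.0967] [ 0.7319  1.6672 -0.0968]
12 pin tab top z: [(np.int64(37), np.float64(0.08497799327367167)), (np.int64(28), np.float64(0.08542215521224222)), (np.int64(22), np.float64(0.08363053160658157))]
  plate 0.053593388995290536
```

View pics/c18.png

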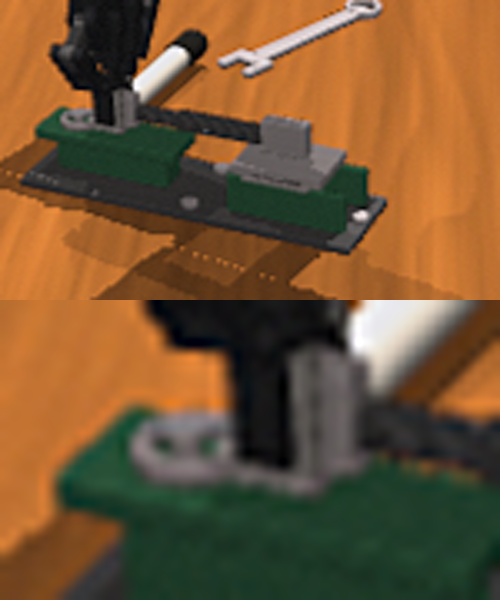

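The eye is down on the pad and the pin tab is 1–2 mm from home. I ease the pull onto the post, then open.

move_arm([
  [0.002, 0, -0.001, 0, 0],
  [0.004, 0, -0.001, 0, 0],
  [0.006, 0, -0.001, 0, 0],
  [0.008, 0, -0.001, 0, 0],
  [0.01, 0, -0.001, 0, 0],
  [0.012, 0, -0.001, 0, 0],
  [0.014, 0, -0.001, 0, 0],
  [0.014, 0, -0.001, 0, 0],
])

```text
t: 18.0
tcp_pos: [0.6325, -0.2175, 0.0646]
tool_rot: [0.162, 0.987, 0.001, -0.002]
force: [-6.0, 2.8, 3.3]
finger_gap: 0.124
```

```bash
python3 a.py 13; python3 z.py 13; python3 -c "
import cv2,numpy as np
a=cv2.imread('pics/side13.png')[150:250,245:395]
b=cv2.imread('pics/side13.png')[175:205,250:300]
cv2.imwrite('pics/c19.png',np.vstack([cv2.resize(a,(500,300),interpolation=2),cv2.resize(b,(500,300),interpolation=2)]))
"
```

```text
[ 0.6325 -0.2176  0.0646] [-6.0222  3.3854  3.0886] [ 0.67    1.352  -0.1689]
13 pin tab top z: [(np.int64(31), np.float64(0.08446193244562994)), (np.int64(29), np.float64(0.08387994564766454)), (np.int64(22), np.float64(0.07707246323288386))]
  plate 0.05376089253791272
```

View pics/c19.png

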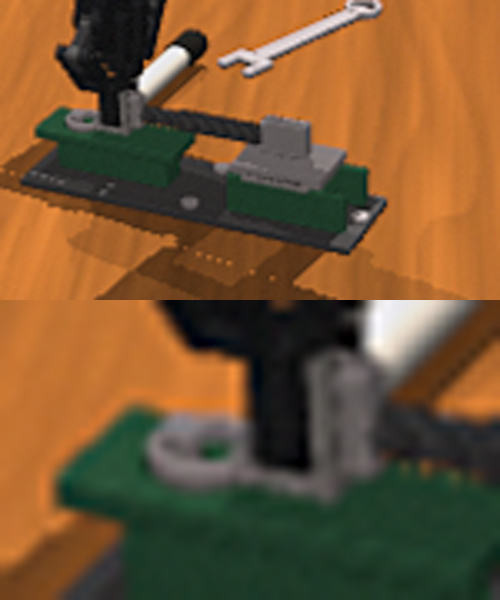

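move_arm([
  [0.001, 0, 0, 0, 0],
  [0.002, 0, 0, 0, 0],
  [0.003, 0, 0, 0, 0],
  [0.004, 0, 0, 0, 0],
  [0.005, 0, 0, 0, 0],
  [0.006, 0, 0, 0, 0],
  [0.007, 0, 0, 0, 0],
  [0.007, 0, 0, 0, 0],
])

```text
t: 18.77
tcp_pos: [0.6317, -0.2174, 0.0644]
tool_rot: [0.162, 0.987, 0.0, 0.001]
force: [-1.2, 3.1, 2.5]
finger_gap: 0.121
```

The pull left the hand (force along the spring fell from about 7 N to about 2 N), so the eye is hooked. I open slowly.

move_arm([
  [0, 0, 0, 0, 12],
  [0, 0, 0, 0, 14],
  [0, 0, 0, 0, 17],
  [0, 0, 0, 0, 20],
  [0, 0, 0, 0, 25],
  [0, 0, 0, 0, 30],
  [0, 0, 0, 0, 40],
  [0, 0, 0, 0, 50],
], force=30)

```text
t: 19.43
tcp_pos: [0.631, -0.2178, 0.0639]
tool_rot: [0.162, 0.987, -0.0, 0.0]
force: [-0.1, 0.5, 0.0]
finger_gap: 0.497
```

move_arm([
  [0, 0, -0.01, 0, 60],
  [0, 0, -0.04, 0, 60],
  [0, 0, -0.08, 0, 60],
  [0, 0, -0.12, 0, 60],
  [0, 0, -0.17, 0, 60],
  [0, 0, -0.21, 0, 60],
  [0, 0, -0.24, 0, 60],
  [0, 0, -0.25, 0, 60],
])

```text
t: 20.1
tcp_pos: [0.6322, -0.2181, 0.1673]
tool_rot: [0.162, 0.987, -0.001, 0.003]
force: [1.1, 0.1, 0.7]
finger_gap: 0.596
```

```bash
python3 a.py 14; python3 w.py w20; python3 z.py 14; python3 -c "
import cv2,numpy as np
a=cv2.imread('pics/side14.png')[150:250,245:395]
b=cv2.imread('pics/side14.png')[175:205,250:300]
cv2.imwrite('pics/c20.png',np.vstack([cv2.resize(a,(500,300),interpolation=2),cv2.resize(b,(500,300),interpolation=2)]))
"
```

```text
[ 0.6313 -0.2177  0.1654] [ 0.4682 -0.1122  0.6349] [-0.0358 -0.0503  0.0036]
[ 0.6313 -0.2177  0.1654] 71.36568158771787 [ 0.4682 -0.1122  0.6349] 0.6008361047404103 20.2
14 pin tab top z: [(np.int64(30), np.float64(0.08397221938462651)), (np.int64(26), np.float64(0.08436991377262293)), (np.int64(27), np.float64(0.08372810162883387))]
  plate 0.053862602862356834
```

View pics/c20.png

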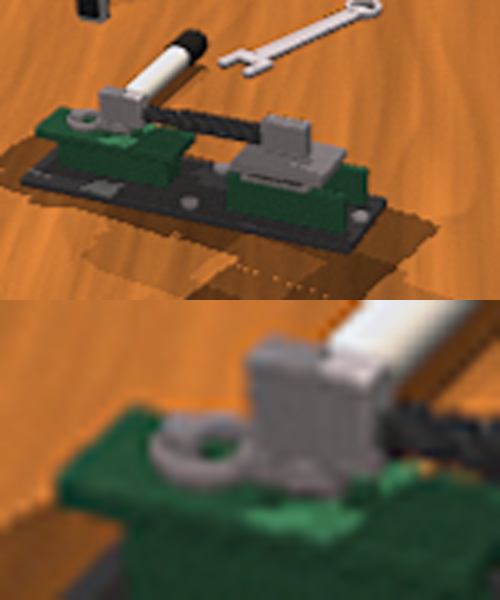

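View pics/w20.png

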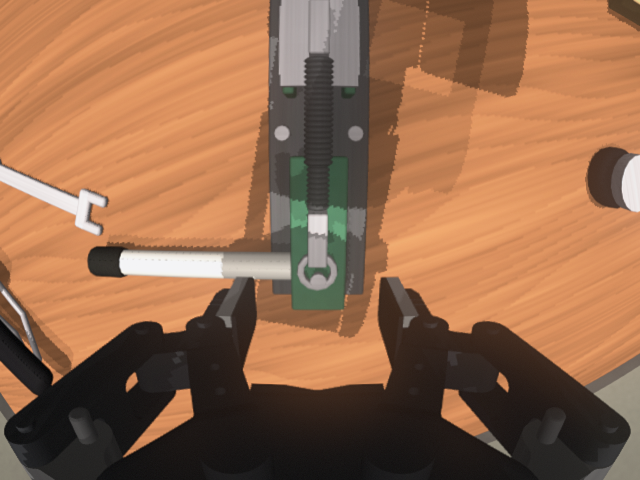

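The wrist view shows the eye round the post, with the head at (318,281) inside the ring at (317,271), and the spring straight and stretched. One height check of eye and pin tab before handing in.

```bash
python3 - <<'E'
from h import *
import pickle
s,c=pickle.load(open('pics/w20.pkl','rb'));d=np.load('pics/w20.npy');P=np.array(c['pose'])
f=240/np.tan(np.radians(c['vfov'])/2)
def pt(u,v):
    o,r=ray(c,u,v,True);return o+r*d[v,u]/(r@P[:3,2])
U=np.array([np.cos(np.radians(-18.95)),np.sin(np.radians(-18.95))]);N=np.array([-U[1],U[0]])
def fr(p): r=p[:2]-np.array([.665,-.2286]);return np.array([174+1000*r@U,1000*r@N,1000*p[2]])
for n,uv in dict(eyeL=(301,271),eyeR=(333,271),eyebot=(317,288),eyeBL=(306,283),eyeBR=(329,283),head=(318,281),tabf=(318,220),tabm=(318,240),tabn=(318,255),pin1=(319,20),pin2=(319,45),padL=(300,240),padR=(340,240)).items():
    print(n,fr(pt(*uv)))
cv2.imwrite('pics/w20c.png',cv2.resize(cv2.imread('pics/w20.png')[200:320,260:380],None,fx=5,fy=5,interpolation=2))
E
```

```text
eyeL [167.7384 -11.9039  51.7946]
eyeR [167.4953  10.6924  52.114 ]
eyebot [178.7553  -0.5395  56.4322]
eyeBL [176.4478  -8.3772  52.9484]
eyeBR [176.8153   8.026   51.8879]
head [173.3789   0.1313  56.4402]
tabf [123.0065  -0.2543  84.1484]
tabm [135.4522  -0.1776  83.5281]
tabn [144.9149  -0.1199  83.5775]
pin1 [ 6.026  -0.3261 85.7838]
pin2 [21.1554 -0.2515 85.0523]
padL [146.439  -12.6581  46.5394]
padR [146.4313  15.4934  46.0742]
```

View pics/w20c.png

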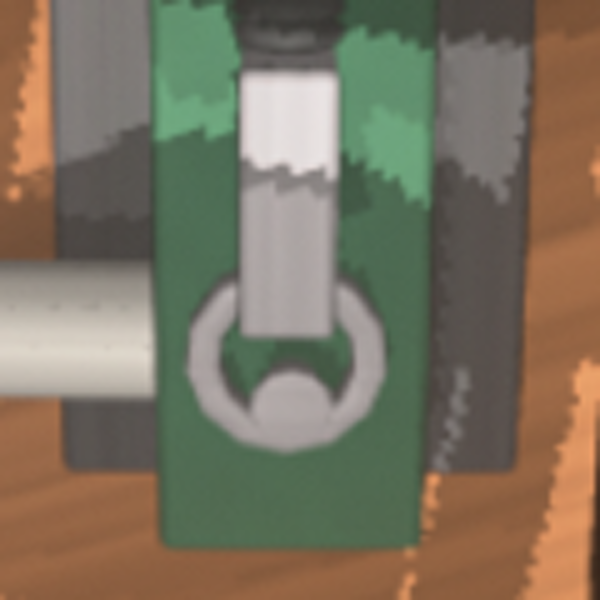

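```bash
python3 - <<'E'
from station import manip
s=manip.sense();print(s['t'],s['tcp_pos'],s['force']);print(manip.sign_off())
E
```

```text
20.25 [ 0.63065532 -0.21737884  0.16410576] [-1.21282624 -0.95587219 -0.32094511]
the job is handed in; nothing more can be done
None
```

The spring is fitted and the job was handed in at about 20 s. No verdict was reported.

**What I did:**
- I gripped the pin tab, found the hole with the top and wrist cameras, and lowered the pin until the shoulder touched the plate. The contact force was about 2.5 N.
- I then regripped at the eye tab, stretched the spring by about 32 mm and lowered the eye over the post. Last, I let the pull go onto the post and opened the fingers.

**What the last checks showed:**
- **Eye:** its ring is round the shank and below the head, with its centre at about 49.5 mm height, x about 168 mm and within 1 mm of the centre line.
- **Stretch:** about 26 mm remains, worked out from the hole and eye positions.
- **Level:** the eye tab top reads about 83.5 mm and the pin tab top 84 to 85.5 mm.
- **Robot:** the gripper was about 10 cm clear, touching nothing.

**What did not go as planned:**
- When I lifted the eye end, the spring came up level in the hand instead of tilting about the pin. The pin rose about 12 mm but stayed in the hole.
- I lowered the spring level with a firm grip. The pin slid down again with light friction and now rests about 1 to 2 mm above fully home, inside the 7 mm allowed. I did not push it down further.
- While gripping the eye tab I also pressed the eye on the pad, up to 9 N at the wrist.

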